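# Space the tube carriers on a loading rail with a setting gauge

### The arm

A 7-joint arm with a two-finger parallel gripper is mounted at the origin on the work surface. World frame = base frame: x ahead of the robot, y to its left, z up, the work surface at z = 0. Lengths are in m, angles in rad, forces in N, time in s.
With the tool pointing down it reaches from about 0.35 to 0.9 m from the base axis. Payload 8.1 kg.
Tool frame: the origin (TCP) lies at the very end of the fingers, on their centre line; the grasp point (between the pads) lies 19 mm behind it (arm.grasp_offset is the distance from the TCP to the grasp point, in m); z points along the fingers, y is the direction in which the jaws open and shut (so a half turn about z gives the same grasp; the last joint's range is limited). The gripper opens to 92 mm and grips with 3 to 60 N. Pads are 19 mm wide; open, the fingers measure 130 mm over their backs; the gripper's body (75 mm by 190 mm) begins 47 mm behind the grasp point.
Start: joints at [1.162, 0.434, 0.025, 1.573, -0.012, 1.134, -0.075], TCP at [0.188, -0.596, 0.227] pointing down, gripper open.
Joint ranges: [-2.62, 2.62], [-0.44, 2.09], [-1.27, 1.32], [0.08, 2.57], [-1.32, 4.46], [0.12, 2], [-2.74, 2.74]. Speed limits (rad/s): [2.22, 2.22, 3.01, 3.01, 3.14, 3.14, 3.14].

### API

Orientations are given as a rotation vector (axis times angle).
In Python, from cell import arm, eyes, workorder gives the robot as it stands.
- The arm moves only by the shell command python3 -m inch 'ROWS' [FORCE]. ROWS is JSON, a list that holds one entry, the list of rows, each a list of 5 numbers: the closure, from 0 (fully open) to 1 (shut), then the shift along the tool's x, y, z in mm, then the turn about the tool's z in degrees. A call has 1 to 12 rows; each row shifts and turns the pose as measured when the row begins, along the tool's axes as they then stand; what a row does not reach is not made up. A row lasts 1/10 s, in which the tool goes at most 50 mm and 8.59 degrees, less where a joint would pass 70% of its speed; a pose out of reach is approached as far as the arm can. A call with a gripper value outside its range is refused whole. The fingers move at their own pace and stop on an object; FORCE is the grip in N (left out, the last holds). Time passes only in rows, so rows that do not move let the fingers close. It gives the time, the measured TCP pose, the force and the opening at its end, in the units of the state.
- arm.observe(): the state, without advancing time (a new reading comes with each control period).
- eyes.get_image(name): name is "scene" or "top" or "wrist"; returns a dict with "frame" (384x512x3 uint8, blue, green, red), "intrinsics" (3x3 intrinsics, pixels), "rvec" (rotation vector, rad) and "tvec" (3), from world to camera coordinates, as OpenCV has them; the wrist camera has in their place "T_tool_cam" (4x4, takes a point from camera to tool coordinates, whose origin is the TCP and whose axes are the flange's). Camera axes: x right, y down, z forward; pixel columns grow to the right and rows downward; lengths in m; the calibration is good to about 2 mm. A picture is of the moment at which its call begins: read the wrist's pose just before it. There is no depth.
- workorder.sign_off(): hands the job in, once; it reports no verdict.
The state is a dict: "clock": time; "joints": joint angles; "dq": joint speeds; "joint_efforts": joint torques, N m; "position": TCP position; "ee_rot": TCP orientation; "force": force on the tool from outside, world axes, zero at the start; "ft_torque": the same for the moment, N m; "width": opening from 0.0 (shut) to 1.0 (fully open).
Only numpy, scipy, OpenCV 4.12 (cv2) and the standard library are available. Lean on these libraries where they do the work, as an engineer would, in place of code of your own. Each camera call takes 0.05 s, during which the arm holds its last target.

### The job

Set the three tube carriers on the loading rail to equal gaps, each as wide as the orange setting gauge: take the gauge from its stand and, starting at the blue end stop and working outward, press it straight down onto the bed in each of the three gaps in turn, flat face against the stop or the carrier already set, so that its taper pushes the next carrier out to the gauge's full thickness. Then put the gauge back upright in its stand, the way round it was, with all three gaps still matching the gauge, and leave the mouse, the bottle and the tip box alone.

Things in the scene. Friction and masses are not known exactly. Their poses are not given: they have to be found in the camera images.
- stop_face (a point): Foot of the face of the loading rail's fixed blue end stop, at bed height (12 mm above the table), mid-row. The stop's top is 57 mm above the bed. +y runs along the row from the stop towards the carriers, x across the row, z up. The white bed is 120 x 310 mm; between the steel strips (6 mm high, 60 mm clear between them) it is flat. Fixed to the table.
- a_near (a point): Aluminium tube carrier with green side band and six green tube caps, first in the row counted from the end stop. 50 mm long along the row, 80 mm across, top 57 mm above the bed (caps 61 mm). Slides only along the row, stays where left, takes about 6 N to move. This point: foot of its face that looks at the end stop, middle of its width, at bed height; axes as the rail's.
- a_far (a point): Foot of the opposite face of the green carrier (50 mm further along the row), at bed height; axes as the rail's.
- b_near (a point): Aluminium tube carrier with yellow side band and six yellow tube caps, second in the row counted from the end stop. 50 mm long along the row, 80 mm across, top 57 mm above the bed (caps 61 mm). Slides only along the row, stays where left, takes about 6 N to move. This point: foot of its face that looks at the green carrier, at bed height; axes as the rail's.
- b_far (a point): Foot of the opposite face of the yellow carrier, at bed height; axes as the rail's.
- c_near (a point): Aluminium tube carrier with red side band and six red tube caps, third and last in the row counted from the end stop. 50 mm long along the row, 80 mm across, top 57 mm above the bed (caps 61 mm). Slides only along the row, stays where left, takes about 6 N to move. This point: foot of its face that looks at the yellow carrier, at bed height; axes as the rail's. Beyond it the rail is free.
- gauge: Orange setting gauge with a black handle, loose, about 120 g, 112 mm tall. Origin: centre of the block's plan at underside height; z up. The block is 26 mm thick along y (-13 to +13 mm), 36 mm along x, 62 mm high. Its -y face is flat and upright. On the +y side the lowest 36 mm taper down to the nose. In use the flat face goes against the stop or the carrier already set.
- gauge_nose (a point): Centre of the gauge's nose: its underside, only 3.5 mm thick (gauge y = -10.5 to -7 mm) and 36 mm long along x. The lowest 6 mm of the flat face slope in by 2.5 mm as a lead-in. Pressed down onto the bed, the taper above the nose pushes the next carrier along the row, away from the stop, at roughly 10 to 20 N downward.
- gauge_handle (a point): Place to grip the gauge: in its black handle, 91 mm above the underside, straight above the gauge's origin. The handle is 18 mm thick along the gauge's y, 30 mm along x, and spans 62 to 112 mm above the underside.
- stand: Grey stand for the gauge, fixed to the table, 60 x 50 x 40 mm high, with a pocket open at the top, 40 mm along x and 29 mm along y, its floor 8 mm above the table. Origin at the centre of its underside. The gauge starts in it upright with the same axes; inside, the +y side is stepped to carry the gauge's taper, so it fits only that way round.
- mouse: Black computer mouse, 100 x 58 x 28 mm, loose bystander. Origin at the centre of its underside.
- bottle: Amber reagent bottle with blue cap, 48 mm diameter, 105 mm tall, loose bystander. Origin at the centre of its underside.
- tip_box: Blue and white pipette tip box, 87 x 67 x 56 mm, loose bystander. Origin at the centre of its underside.
Not all that is in view belongs to the job. Several things look just like the stand: the one meant starts farthest from the robot's base.

How it is judged:
By the outcome, as a careful person would: the job done as asked, in the order asked, and still so for the second after the job is handed in, with the robot touching nothing.
It also fails if it takes over 64 s, if anything falls off the work surface, if the arm or the gripper's body presses on something with over 40 N, if the wrist force passes 120 N, or if a joint passes its speed limit or range.

## Working session

There is one attempt and no reset: what is moved stays moved. The work goes in short steps, Python scripts to look and compute and a shell command to move; the robot and the scene stay as the last step left them, time stands still between calls to the robot, and variables do not carry over. Pictures are saved under pics/ and viewed, and the job is handed in when it is done.

```bash
ls; mkdir -p pics; python3 - <<'E'
from cell import arm, eyes
import cv2,numpy as np
s=arm.observe();print(s); print(arm.grasp_offset)
for n in ["scene","top","wrist"]:
    d=eyes.get_image(n);cv2.imwrite(f"pics/{n}0.png",d["frame"])
    np.savez(f"{n}0.npz",**{k:np.array(v) for k,v in d.items()})
    print(n,{k:np.array(v).round(3).tolist() for k,v in d.items() if k!="frame"})
E
```

```text
pics
{'clock': 0.0, 'joints': array([ 1.16239546,  0.43524044,  0.02491914,  1.57409705, -0.01159162,
        1.13400295, -0.07507227]), 'dq': array([-1.13462407e-03, -1.05483059e-03, -2.89677512e-05, -1.68802162e-03,
       -1.10214152e-05, -1.35566430e-03,  9.98547522e-05]), 'joint_efforts': array([-2.01774892e-04, -6.67848372e+01,  9.85223427e-01, -3.14466119e+01,
       -6.04266627e-02,  4.26281698e-02,  2.46890295e-04]), 'position': array([ 0.1879771 , -0.59551951,  0.22593352]), 'ee_rot': array([-3.10339749e+00, -4.78259892e-01,  5.84662905e-04]), 'force': array([-0.34202207,  0.13318546,  0.27962798]), 'ft_torque': array([-0.03318776, -0.01178531,  0.01198204]), 'width': 1.0018908005113658}
0.0188
scene {'intrinsics': [[444.886, 0.0, 256.939], [0.0, 444.886, 193.954], [0.0, 0.0, 1.0]], 'rvec': [2.28, 1.382, -0.369], 'tvec': [-0.236, -0.356, 1.34]}
top {'intrinsics': [[485.155, 0.0, 253.13], [0.0, 485.155, 187.084], [0.0, 0.0, 1.0]], 'rvec': [2.202, -2.155, 0.112], 'tvec': [-0.013, 0.526, 1.372]}
wrist {'intrinsics': [[269.056, 0.0, 249.243], [0.0, 269.056, 196.549], [0.0, 0.0, 1.0]], 'T_tool_cam': [[0.001, -0.967, -0.256, 0.069], [1.0, 0.001, -0.0, 0.0], [0.001, -0.256, 0.967, -0.158], [0.0, 0.0, 0.0, 1.0]]}
```

View pics/scene0.png

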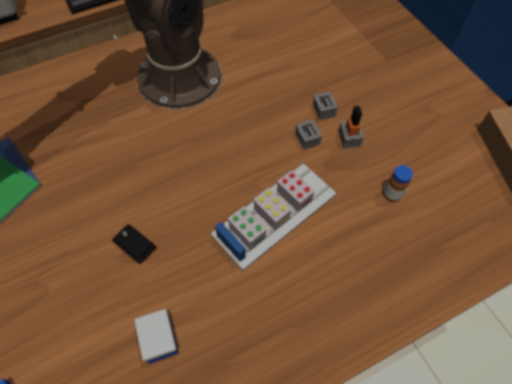

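View pics/top0.png

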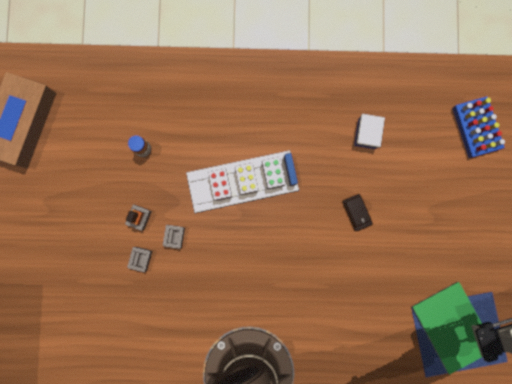

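View pics/wrist0.png

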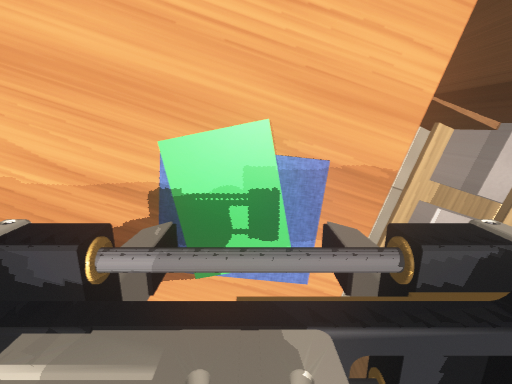

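The top view shows the gauge in its stand near (138,218). The rail's stop is near (291,170), and green, yellow and red run leftward from it. Next I'll zoom in and localise.

```bash
cat > h.py <<'E'
import cv2,numpy as np
from scipy.spatial.transform import Rotation as R
def ray(d,uv,T_wt=None):
    K=np.array(d["intrinsics"]);p=np.linalg.inv(K)@np.array([uv[0],uv[1],1.])
    if "rvec" in d:
        Rm=R.from_rotvec(np.array(d["rvec"]).ravel()).as_matrix();t=np.array(d["tvec"]).ravel()
        return -Rm.T@t, Rm.T@p
    T=T_wt@np.array(d["T_tool_cam"]);return T[:3,3],T[:3,:3]@p
def atz(d,uv,z,T=None):
    o,v=ray(d,uv,T);return o+v*(z-o[2])/v[2]
def proj(d,P,T_wt=None):
    K=np.array(d["intrinsics"]);P=np.atleast_2d(P)
    if "rvec" in d:
        Rm=R.from_rotvec(np.array(d["rvec"]).ravel()).as_matrix();c=P@Rm.T+np.array(d["tvec"]).ravel()
    else:
        T=np.linalg.inv(T_wt@np.array(d["T_tool_cam"]));c=P@T[:3,:3].T+T[:3,3]
    q=c@K.T;return q[:,:2]/q[:,2:]
def Twt(s):
    T=np.eye(4);T[:3,:3]=R.from_rotvec(s["ee_rot"]).as_matrix();T[:3,3]=s["position"];return T
E
python3 - <<'E'
from h import *
t=np.load("top0.npz");t={k:t[k] for k in t}
for n,uv,z in [("gauge top",(133,217),.12),("stand",(138,219),.04),("s2",(174,237),.04),("s3",(139,260),.04),("bed NE",(299,189),.012),("bed",(290,151),.012),("bed",(187,173),.012),("bed",(194,212),.012)]: print(n,atz(t,uv,z).round(4))
f=t["frame"]
a=cv2.resize(f[140:280,110:200],None,fx=6,fy=6,interpolation=cv2.INTER_CUBIC)[:600]
b=cv2.resize(f[140:220,180:305],None,fx=6,fy=6,interpolation=cv2.INTER_CUBIC)
cv2.imwrite("pics/ca.png",cv2.resize(f[190:280,110:200],None,fx=6,fy=6,interpolation=cv2.INTER_CUBIC));cv2.imwrite("pics/cb.png",b)
E
```

```text
gauge top [0.4308 0.3164 0.12  ]
stand [0.4275 0.321  0.04  ]
s2 [0.3792 0.2178 0.04  ]
s3 [0.3131 0.3133 0.04  ]
bed NE [ 0.5251 -0.1356  0.012 ]
bed [ 0.6361 -0.1079  0.012 ]
bed [0.5646 0.1909 0.012 ]
bed [0.4517 0.167  0.012 ]
```

View pics/ca.png

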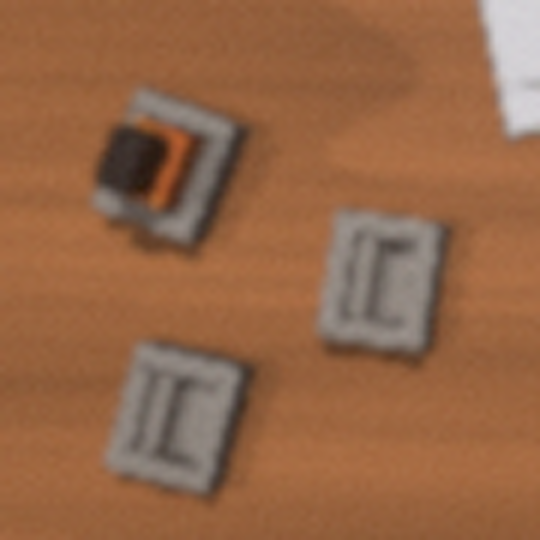

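View pics/cb.png

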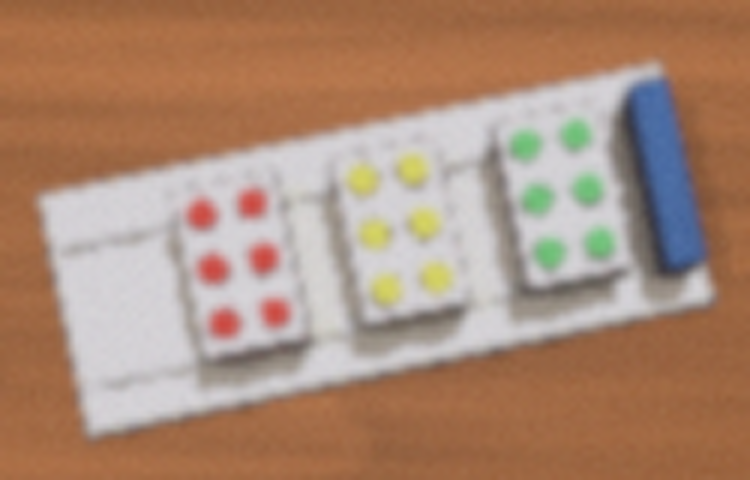

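```bash
cat > plan.py <<'E'
import sys,numpy as np
from h import *
from cell import arm
def yaw(s):
    m=R.from_rotvec(s["ee_rot"]).as_matrix();return np.degrees(np.arctan2(m[1,0],m[0,0]))
def plan(tx,ty,tz,tyaw,step=48,tst=8.4):
    s=arm.observe();p=s["position"];y=yaw(s);d=np.array([tx,ty,tz])-p
    dy=(tyaw-y) if abs(tyaw-y)<200 else (tyaw-y+180)%360-180
    n=max(1,int(np.ceil(np.linalg.norm(d)*1000/step)),int(np.ceil(abs(dy)/tst)))
    print("pose",p.round(4),"yaw",round(y,2),"F",s["force"].round(1),"w",round(s["width"],3),"clk",round(s["clock"],2),"tilt",np.round(R.from_rotvec(s["ee_rot"]).as_matrix()[:2,2],4),"rows",n)
    out=[]
    for i in range(n):
        a=np.radians(y+dy*i/n);w=d/n*1000
        out.append([round(w[0]*np.cos(a)+w[1]*np.sin(a),1),round(w[0]*np.sin(a)-w[1]*np.cos(a),1),round(-w[2],1),round(-dy/n,2)])
    print(out)
if __name__=="__main__": plan(*map(float,sys.argv[1:]))
E
python3 plan.py 0.45 -0.25 0.33 90
```

```text
pose [ 0.188  -0.5957  0.2261] yaw 17.52 F [-0.1  0.2 -0.4] w 1.0 clk 0.15 tilt [-0.0005  0.0011] rows 10
[[np.float64(35.4), np.float64(-25.1), np.float64(-10.4), np.float64(-7.25)], [np.float64(38.3), np.float64(-20.4), np.float64(-10.4), np.float64(-7.25)], [np.float64(40.5), np.float64(-15.4), np.float64(-10.4), np.float64(-7.25)], [np.float64(42.2), np.float64(-10.2), np.float64(-10.4), np.float64(-7.25)], [np.float64(43.1), np.float64(-4.8), np.float64(-10.4), np.float64(-7.25)], [np.float64(43.4), np.float64(0.7), np.float64(-10.4), np.float64(-7.25)], [np.float64(42.9), np.float64(6.2), np.float64(-10.4), np.float64(-7.25)], [np.float64(41.8), np.float64(11.5), np.float64(-10.4), np.float64(-7.25)], [np.float64(40.0), np.float64(16.7), np.float64(-10.4), np.float64(-7.25)], [np.float64(37.6), np.float64(21.6), np.float64(-10.4), np.float64(-7.25)]]
```

```bash
sed -i 's/out.append(\(.*\))$/out.append([float(v) for v in \1])/' plan.py; python3 -m inch '[[[0,35,-25,-10,-7],[0,38,-20,-10,-7],[0,40,-15,-10,-7],[0,42,-10,-10,-7],[0,43,-5,-10,-7],[0,43,1,-10,-7],[0,43,6,-10,-7],[0,42,12,-10,-7],[0,40,17,-10,-7],[0,38,22,-10,-7]]]'; python3 plan.py 0.42 0.24 0.33 150
```

```text
clock: 1.15
position: [0.4538, -0.2445, 0.3251]
ee_rot: [-2.227, -2.205, 0.006]
force: [1.7, 0.0, 0.0]
width: 0.998
pose [ 0.4538 -0.2445  0.3251] yaw 89.43 F [1.7 0.  0. ] w 0.998 clk 1.15 tilt [-0.008   0.0025] rows 11
[[44.0, -3.5, -0.4, -5.51], [44.1, 0.7, -0.4, -5.51], [43.9, 5.0, -0.4, -5.51], [43.2, 9.1, -0.4, -5.51], [42.1, 13.2, -0.4, -5.51], [40.7, 17.2, -0.4, -5.51], [38.8, 21.1, -0.4, -5.51], [36.6, 24.7, -0.4, -5.51], [34.1, 28.1, -0.4, -5.51], [31.2, 31.2, -0.4, -5.51], [28.1, 34.1, -0.4, -5.51]]
```

```bash
python3 -m inch '[[[0,44,-3,0,-5.5],[0,44,1,0,-5.5],[0,44,5,0,-5.5],[0,43,9,0,-5.5],[0,42,13,0,-5.5],[0,41,17,0,-5.5],[0,39,21,0,-5.5],[0,37,25,0,-5.5],[0,34,28,0,-5.5],[0,31,31,0,-5.5],[0,28,34,0,-5.5],[0,0,0,0,0]]]'; cat > snap.py <<'E'
import sys
from h import *
from cell import arm,eyes
s=arm.observe();d=eyes.get_image(sys.argv[2] if len(sys.argv)>2 else "wrist");n=sys.argv[1]
np.savez(n+".npz",Twt=Twt(s),**{k:np.array(v) for k,v in d.items()})
cv2.imwrite(f"pics/{n}.png",cv2.resize(d["frame"],(768,576),interpolation=cv2.INTER_CUBIC))
E
python3 snap.py w1;python3 plan.py 0.42 0.24 0.33 166
```

```text
clock: 2.35
position: [0.4055, 0.2631, 0.3274]
ee_rot: [-0.728, -3.051, -0.005]
force: [0.1, 0.1, 0.1]
width: 1.003
pose [0.4064 0.2603 0.3271] yaw 152.89 F [ 0.7 -0.3 -0.9] w 1.0 clk 2.4 tilt [-0.0038  0.0022] rows 2
[[-10.7, -5.9, -1.4, -6.55], [-9.9, -7.1, -1.4, -6.55]]
```

View pics/w1.png

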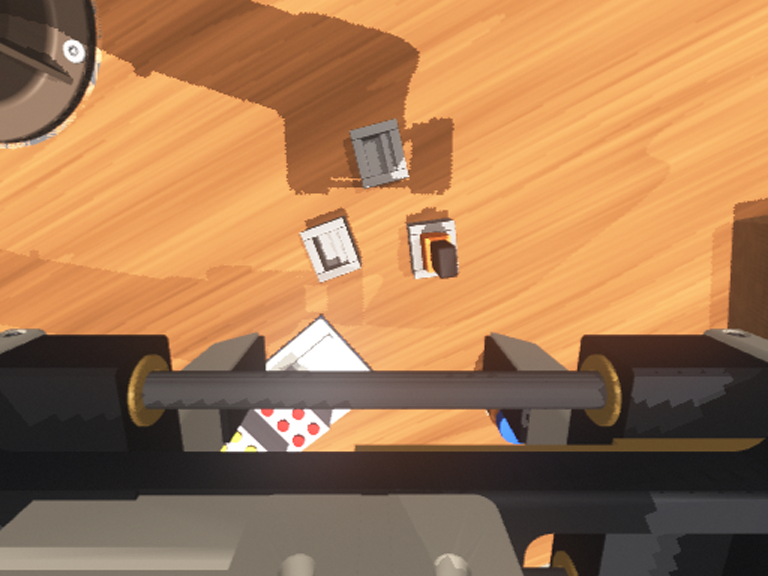

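```bash
python3 - <<'E'
from h import *
d=dict(np.load("w1.npz"))
cv2.imwrite("pics/w1c.png",cv2.resize(d["frame"][130:200,190:320],None,fx=6,fy=6,interpolation=cv2.INTER_CUBIC))
E
```

```text
(no output)
```

View pics/w1c.png

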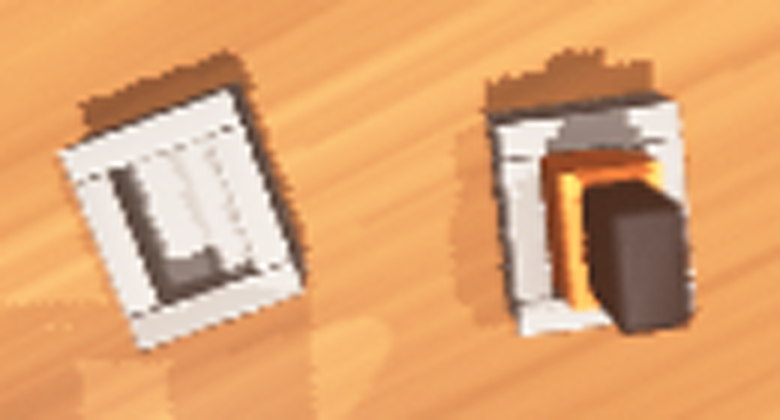

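```bash
python3 - <<'E'
from h import *
d=dict(np.load("w1.npz"));T=d["Twt"]
c=lambda u,v:(190+(u-2.5)/6,130+(v-2.5)/6)
P=[atz(d,c(*q),.04,T)[:2] for q in [(490,118),(678,98),(522,335)]]
print(np.round(P,4),[np.linalg.norm(P[1]-P[0]),np.linalg.norm(P[2]-P[0])], np.degrees(np.arctan2(*(P[0]-P[2])[::-1])),np.degrees(np.arctan2(*(P[1]-P[0])[::-1])), "ctr",(P[1]+P[2])/2)
Q=[atz(d,c(*q),.12,T)[:2] for q in [(617,212),(688,212),(628,333),(690,326)]]
print("handle top",np.round(Q,4),np.mean(Q,0))
t=dict(np.load("top0.npz"));c=lambda u,v:(110+(u-2.5)/6,190+(v-2.5)/6)
P=[atz(t,c(*q),.04)[:2] for q in [(140,88),(245,125),(190,245)]]
print(np.round(P,4),(P[0]+P[2])/2,np.linalg.norm(P[1]-P[0]),np.linalg.norm(P[2]-P[1]),np.degrees(np.arctan2(*(P[1]-P[2])[::-1])))
E
```

```text
[[0.3931 0.3105]
 [0.4113 0.3585]
 [0.4518 0.2924]] [np.float64(0.051363699791214946), np.float64(0.06141971503050473)] 162.85112092176868 69.21354108687865 ctr [0.43157768 0.32547384]
handle top [[0.4165 0.3241]
 [0.4238 0.3385]
 [0.4432 0.3147]
 [0.4482 0.3282]] [0.43291707 0.32636379]
[[0.4689 0.3371]
 [0.4525 0.287 ]
 [0.3957 0.3105]] [0.43227374 0.32381033] 0.05270122640121369 0.061478081642036594 -22.44039931268193
```

```bash
python3 plan.py 0.432 0.3255 0.2 160
```

```text
pose [0.4064 0.2603 0.3271] yaw 152.89 F [ 0.7 -0.3 -0.9] w 1.0 clk 2.4 tilt [-0.0038  0.0022] rows 4
[[1.7, 17.4, 31.8, -1.78], [1.2, 17.5, 31.8, -1.78], [0.7, 17.5, 31.8, -1.78], [0.1, 17.5, 31.8, -1.78]]
```

```bash
python3 -m inch '[[[0,2,17.5,32,-1.8],[0,1,17.5,32,-1.8],[0,1,17.5,32,-1.8],[0,0,17.5,31,-1.8],[0,0,0,0,0]]]'; python3 snap.py w2;python3 plan.py 0.432 0.3255 0.2 160
```

```text
clock: 2.9
position: [0.4366, 0.3215, 0.1957]
ee_rot: [0.555, 3.092, -0.004]
force: [-0.4, -0.5, -0.3]
width: 1.0
pose [0.4369 0.3212 0.1976] yaw 159.58 F [-0.3 -0.1  0.3] w 1.001 clk 2.95 tilt [ 0.0014 -0.0022] rows 1
[[6.1, 2.3, -2.4, -0.42]]
```

View pics/w2.png

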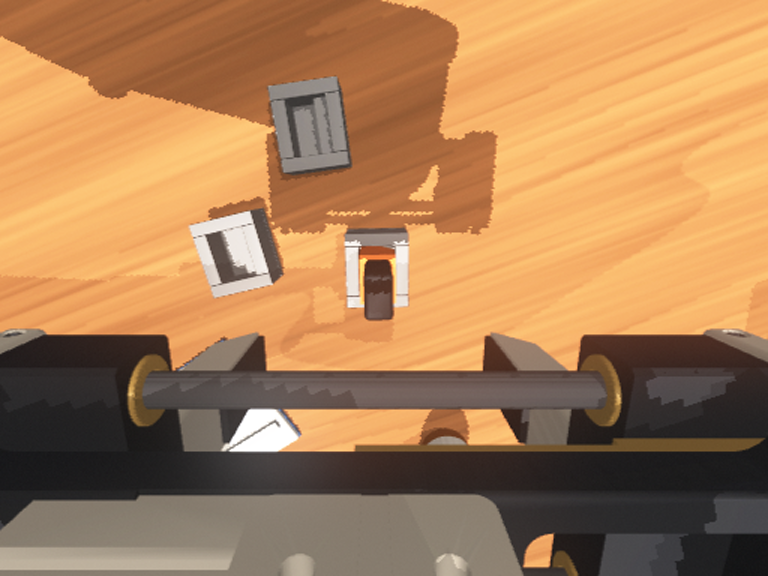

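```bash
python3 - <<'E'
from h import *
d=dict(np.load("w2.npz"))
cv2.imwrite("pics/w2c.png",cv2.resize(d["frame"][145:220,220:285],None,fx=8,fy=8,interpolation=cv2.INTER_CUBIC))
E
```

```text
(no output)
```

View pics/w2c.png

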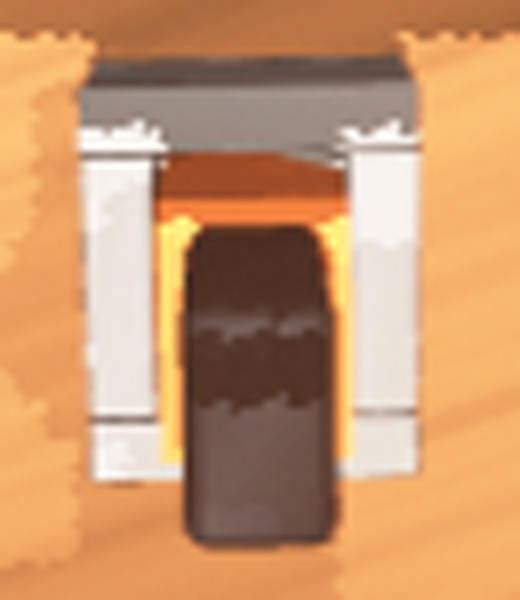

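```bash
python3 - <<'E'
from h import *
d=dict(np.load("w2.npz"));T=d["Twt"]
c=lambda u,v:(220+(u-3.5)/8,145+(v-3.5)/8)
P=np.array([atz(d,c(*q),.04,T)[:2] for q in [(80,86),(416,82),(416,472),(92,480)]])
Q=np.array([atz(d,c(*q),.12,T)[:2] for q in [(188,316),(330,316),(335,542),(188,545)]])
for A in (P,Q):
    print(A.round(4).tolist(),A.mean(0).round(4),[round(np.linalg.norm(A[i]-A[i-1])*1000,1) for i in range(4)])
    e=A[0]+A[1]-A[2]-A[3];f=A[1]+A[2]-A[0]-A[3];print(np.degrees(np.arctan2(e[1],e[0])),np.degrees(np.arctan2(f[1],f[0])))
E
```

```text
[[0.3957, 0.3119], [0.412, 0.3578], [0.4677, 0.3385], [0.4518, 0.2919]] [0.4318 0.3251] [np.float64(59.6), np.float64(48.7), np.float64(58.9), np.float64(49.2)]
160.64035431761053 70.79257284224447
[[0.4175, 0.3225], [0.4229, 0.3373], [0.4479, 0.329], [0.4425, 0.3131]] [0.4327 0.3255] [np.float64(26.7), np.float64(15.8), np.float64(26.4), np.float64(16.8)]
160.4521100650608 70.35581628141885
```

```bash
python3 -m inch '[[[0,6,2,0,-1],[0,0,0,20,0],[0,0,0,20,0],[0,0,0,0,0]]]'; python3 plan.py 0.432 0.3252 0.08 160.6
```

```text
clock: 3.35
position: [0.4341, 0.3233, 0.1632]
ee_rot: [0.536, 3.086, 0.002]
force: [-0.0, -0.5, 0.1]
width: 0.998
pose [0.4341 0.3233 0.1632] yaw 160.29 F [-0.  -0.5  0.1] w 0.998 clk 3.35 tilt [ 0.0091 -0.0002] rows 2
[[1.3, 0.5, 41.6, -0.16], [1.3, 0.5, 41.6, -0.16]]
```

```bash
python3 -m inch '[[[0,1.5,1,20,-0.2],[0,1,0.5,20,0],[0,0.5,0,20,0],[0,0,0,15,0],[0,0,0,0,0],[0,0,0,0,0]]]'; python3 plan.py 0.432 0.3252 0.08 160.6
```

```text
clock: 3.95
position: [0.4376, 0.3267, 0.0978]
ee_rot: [0.537, 3.074, 0.015]
force: [0.3, 0.4, 0.6]
width: 0.997
pose [0.4376 0.3267 0.0978] yaw 160.18 F [0.3 0.4 0.6] w 0.997 clk 3.95 tilt [0.0228 0.0056] rows 1
[[4.8, -3.3, 17.8, -0.42]]
```

```bash
python3 -c "
from cell import arm
s=arm.observe();print(s['joints'].round(3),s['dq'].round(3))"; python3 -m inch '[[[0,0,0,0,0],[0,0,0,0,0]]]';python3 plan.py 0.432 0.3252 0.08 160.6;python3 -c "
from cell import arm
s=arm.observe();print(s['joints'].round(3),s['dq'].round(3))"
```

```text
[-0.189  0.57  -0.782  1.886  0.534  0.883 -0.011] [ 0.006 -0.005 -0.001 -0.     0.001  0.006 -0.   ]
clock: 4.15
position: [0.4385, 0.3274, 0.0999]
ee_rot: [0.537, 3.071, 0.018]
force: [0.3, -0.3, 0.0]
width: 0.998
pose [0.4385 0.3274 0.0999] yaw 160.15 F [ 0.3 -0.3  0. ] w 0.998 clk 4.15 tilt [0.025  0.0071] rows 1
[[5.4, -4.2, 19.9, -0.45]]
[-0.188  0.567 -0.783  1.883  0.532  0.885 -0.01 ] [ 0.003 -0.012 -0.004 -0.009 -0.007  0.007  0.002]
```

```bash
python3 -m inch '[[[0,5,-4,-40,0]]]';python3 plan.py 0.432 0.3252 0.08 160.6; python3 -m inch '[[[0,0,0,0,0]]]';python3 plan.py 0.432 0.3252 0.08 160.6;python3 -m inch '[[[0,0,0,0,0]]]';python3 plan.py 0.432 0.3252 0.08 160.6
```

```text
clock: 4.25
position: [0.4307, 0.3229, 0.1371]
ee_rot: [0.54, 3.075, 0.01]
force: [1.3, -1.5, 0.9]
width: 1.002
pose [0.4307 0.3229 0.1371] yaw 160.09 F [ 1.3 -1.5  0.9] w 1.002 clk 4.25 tilt [0.0202 0.0032] rows 2
[[-0.2, 1.3, 28.5, -0.26], [-0.2, 1.3, 28.5, -0.26]]
clock: 4.35
position: [0.4314, 0.3256, 0.1417]
ee_rot: [0.537, 3.072, 0.019]
force: [0.6, 0.4, -0.2]
width: 1.0
pose [0.4314 0.3256 0.1417] yaw 160.15 F [ 0.6  0.4 -0.2] w 1.0 clk 4.35 tilt [0.025 0.008] rows 2
[[-0.3, -0.1, 30.9, -0.23], [-0.3, -0.1, 30.9, -0.23]]
clock: 4.45
position: [0.4318, 0.3254, 0.1424]
ee_rot: [0.538, 3.07, 0.019]
force: [-0.5, -0.2, -1.2]
width: 0.998
pose [0.4318 0.3254 0.1424] yaw 160.12 F [-0.5 -0.2 -1.2] w 0.998 clk 4.45 tilt [0.0262 0.0081] rows 2
[[-0.1, -0.0, 31.2, -0.24], [-0.1, -0.0, 31.2, -0.24]]
```

```bash
cat > st.py <<'E'
from plan import *
s=arm.observe();m=R.from_rotvec(s["ee_rot"]).as_matrix()
print("p",(s["position"]*1000).round(1),"yaw",round(yaw(s),2),"tool-z in tool xy tilt: world",m[:2,2].round(4),"F",s["force"].round(1),"j",s["joints"].round(3),"w",round(s["width"],3))
E
python3 -m inch '[[[0,40,0,0,0]]]' >/dev/null;python3 st.py;python3 -m inch '[[[0,0,0,0,0]]]' >/dev/null;python3 st.py;python3 -m inch '[[[0,-40,0,0,0]]]' >/dev/null;python3 st.py;python3 -m inch '[[[0,0,0,0,0]]]' >/dev/null;python3 st.py; python3 -m inch '[[[0,0,0,0,8]]]' >/dev/null;python3 st.py;python3 -m inch '[[[0,0,0,0,-8]]]' >/dev/null;python3 st.py
```

```text
p [398.7 337.4 141.5] yaw 159.67 tool-z in tool xy tilt: world [0.0288 0.0083] F [-0.2  0.8  0.4] j [-0.198  0.481 -0.833  1.901  0.465  0.932 -0.037] w 1.003
p [394.  339.7 141.9] yaw 160.0 tool-z in tool xy tilt: world [0.0272 0.0097] F [ 0.3 -0.1  0. ] j [-0.201  0.479 -0.839  1.905  0.464  0.931 -0.039] w 1.0
p [427.4 328.8 143.2] yaw 160.51 tool-z in tool xy tilt: world [0.0262 0.011 ] F [ 0.3  1.  -0.4] j [-0.159  0.505 -0.83   1.86   0.471  0.953  0.031] w 1.0
p [431.8 326.4 142.7] yaw 160.23 tool-z in tool xy tilt: world [0.0281 0.0094] F [-0.   0.3 -0.4] j [-0.156  0.507 -0.825  1.857  0.473  0.954  0.034] w 0.998
p [431.9 326.3 142.2] yaw 152.17 tool-z in tool xy tilt: world [0.027  0.0096] F [-0.4  0.6 -0.5] j [-0.177  0.497 -0.791  1.858  0.451  0.944 -0.087] w 1.0
p [432.4 326.1 142. ] yaw 159.64 tool-z in tool xy tilt: world [0.0273 0.0093] F [0.2 0.9 0.1] j [-0.156  0.508 -0.823  1.857  0.473  0.953  0.025] w 1.0
```

```bash
python3 -m inch '[[[0,0,0,-45,0],[0,0,0,-45,0],[0,0,0,-45,0],[0,0,0,0,0]]]' >/dev/null;python3 st.py;python3 -m inch '[[[0,0,0,45,0]]]' >/dev/null;python3 st.py;python3 -m inch '[[[0,0,0,45,0]]]' >/dev/null;python3 st.py;python3 -m inch '[[[0,0,0,0,0]]]' >/dev/null;python3 st.py
```

```text
p [428.2 323.7 278.5] yaw 159.89 tool-z in tool xy tilt: world [0.0212 0.0065] F [ 0.4 -0.5 -0.1] j [-0.078  0.373 -0.905  1.676  0.324  1.227  0.165] w 1.004
p [431.7 327.  238.3] yaw 159.82 tool-z in tool xy tilt: world [0.0299 0.0131] F [1.5 0.7 0.1] j [-0.096  0.408 -0.888  1.736  0.365  1.136  0.127] w 1.001
p [434.  328.  193.2] yaw 159.77 tool-z in tool xy tilt: world [0.0331 0.015 ] F [ 0.8 -0.7 -0.2] j [-0.122  0.452 -0.861  1.796  0.414  1.044  0.081] w 1.0
p [432.3 325.3 188.4] yaw 159.78 tool-z in tool xy tilt: world [0.0271 0.0099] F [-0.8 -0.1  0.1] j [-0.123  0.457 -0.858  1.803  0.416  1.042  0.08 ] w 1.002
```

```bash
python3 -m inch '[[[0,0,0,-15,0],[0,0,0,-15,0],[0,0,0,-15,0],[0,0,0,-15,0],[0,0,0,-15,0],[0,0,0,-15,0]]]' >/dev/null;python3 st.py;python3 -m inch '[[[0,0,0,0,0]]]' >/dev/null;python3 st.py
```

```text
p [428.8 327.4 294.6] yaw 160.01 tool-z in tool xy tilt: world [0.0292 0.015 ] F [ 1.2  0.8 -0.1] j [-0.073  0.359 -0.912  1.653  0.314  1.247  0.175] w 1.001
p [429.2 329.2 299.5] yaw 160.04 tool-z in tool xy tilt: world [0.0337 0.0189] F [-0.4  0.1 -0.4] j [-0.073  0.355 -0.914  1.647  0.311  1.251  0.177] w 1.003
```

```bash
for i in 1 2 3; do python3 -m inch '[[[0,0,0,0,0]]]' >/dev/null;python3 st.py; done; python3 -m inch '[[[0,0,0,-45,0],[0,0,0,-45,0]]]'>/dev/null;python3 st.py;python3 -m inch '[[[0,0,0,0,0]]]' >/dev/null;python3 st.py
```

```text
p [429.3 329.7 301.4] yaw 160.05 tool-z in tool xy tilt: world [0.0357 0.0203] F [-0.3 -0.8  0.9] j [-0.072  0.352 -0.915  1.645  0.31   1.252  0.178] w 1.0
p [429.2 329.9 302.2] yaw 160.06 tool-z in tool xy tilt: world [0.0366 0.0209] F [ 0.2 -0.5 -0.7] j [-0.072  0.351 -0.915  1.644  0.31   1.253  0.178] w 0.999
p [429.1 329.8 302.1] yaw 160.07 tool-z in tool xy tilt: world [0.0363 0.0206] F [-0.4 -0.3  0.1] j [-0.072  0.351 -0.915  1.644  0.31   1.253  0.178] w 1.0
p [424.1 324.7 387.4] yaw 160.13 tool-z in tool xy tilt: world [0.0257 0.0125] F [ 0.3  0.4 -0.5] j [-0.058  0.303 -0.931  1.49   0.257  1.446  0.231] w 1.002
p [424.6 326.4 392. ] yaw 160.14 tool-z in tool xy tilt: world [0.03   0.0167] F [0.  0.8 0. ] j [-0.058  0.3   -0.932  1.482  0.256  1.45   0.232] w 1.0
```

```bash
python3 -m inch '[[[0,0,0,0,0]]]' >/dev/null;python3 st.py;  python3 -m inch '[[[0,0,0,48,0],[0,0,0,0,0]]]'>/dev/null;python3 st.py;python3 -m inch '[[[0,0,0,48,0],[0,0,0,0,0]]]' >/dev/null;python3 st.py;python3 -m inch '[[[0,0,0,0,0]]]' >/dev/null;python3 st.py;python3 -m inch '[[[0,12,0,0,0],[0,12,0,0,0],[0,12,0,0,0],[0,12,0,0,0]]]' >/dev/null;python3 st.py;python3 -m inch '[[[0,0,0,0,0]]]' >/dev/null;python3 st.py
```

```text
p [424.6 326.2 391.7] yaw 160.13 tool-z in tool xy tilt: world [0.0297 0.0164] F [ 0.9 -0.5 -1.4] j [-0.059  0.3   -0.932  1.482  0.256  1.45   0.232] w 0.996
p [425.2 325.8 340.5] yaw 160.16 tool-z in tool xy tilt: world [0.0276 0.0137] F [-0.3 -1.5  0. ] j [-0.061  0.325 -0.924  1.579  0.279  1.343  0.208] w 1.001
p [426.4 326.5 297.2] yaw 160.17 tool-z in tool xy tilt: world [0.0259 0.0125] F [ 0.3 -1.1 -0.4] j [-0.073  0.356 -0.913  1.651  0.309  1.256  0.179] w 1.001
p [426.9 327.6 299.4] yaw 160.2 tool-z in tool xy tilt: world [0.0268 0.0144] F [-0.5  0.9  0.4] j [-0.072  0.355 -0.915  1.646  0.308  1.259  0.18 ] w 0.998
p [381.  348.2 305.2] yaw 160.07 tool-z in tool xy tilt: world [0.0328 0.0215] F [ 0.3  0.8 -0.5] j [-0.112  0.307 -0.942  1.69   0.279  1.242  0.11 ] w 0.997
p [378.6 349.6 306.1] yaw 160.25 tool-z in tool xy tilt: world [0.0338 0.0224] F [ 0.2  0.2 -1. ] j [-0.114  0.305 -0.944  1.691  0.278  1.242  0.109] w 0.998
```

```bash
python3 -m inch '[[[0,-48,0,0,0],[0,0,0,0,0]]]' >/dev/null;python3 st.py;  python3 -m inch '[[[0,0,0,-50,0],[0,0,0,-50,0],[0,0,0,0,0]]]'>/dev/null;python3 st.py;python3 -m inch '[[[0,0,0,50,0],[0,0,0,0,0],[0,0,0,50,0],[0,0,0,0,0]]]' >/dev/null;python3 st.py;python3 -m inch '[[[0,0,0,50,0],[0,0,0,0,0],[0,0,0,50,0],[0,0,0,0,0]]]' >/dev/null;python3 st.py
```

```text
p [424.2 333.9 308.7] yaw 160.44 tool-z in tool xy tilt: world [0.0369 0.0226] F [ 0.8 -0.9 -0.4] j [-0.078  0.343 -0.919  1.637  0.303  1.263  0.179] w 1.002
p [420.6 329.3 409.8] yaw 160.34 tool-z in tool xy tilt: world [0.0325 0.0189] F [ 0.1 -0.3  0.1] j [-0.064  0.29  -0.936  1.45   0.25   1.484  0.234] w 1.003
p [424.9 330.6 316.5] yaw 160.19 tool-z in tool xy tilt: world [0.0356 0.018 ] F [ 0.3 -0.8  0.8] j [-0.073  0.338 -0.92   1.624  0.298  1.284  0.184] w 1.0
p [434.8 338.4 235.7] yaw 159.98 tool-z in tool xy tilt: world [0.0467 0.0276] F [-0.2 -0.5 -0.4] j [-0.112  0.413 -0.885  1.738  0.378  1.111  0.11 ] w 0.999
```

```bash
cat >> st.py <<'E'
print("   clk",round(s["clock"],2),"eff",s["joint_efforts"].round(2),"dq",s["dq"].round(3))
E
python3 -m inch '[[[0,0,0,0,0]]]' >/dev/null;python3 st.py;  python3 -m inch '[[[0,0,0,-50,0]]]'>/dev/null;python3 st.py;python3 -m inch '[[[0,0,0,-50,0]]]' >/dev/null;python3 st.py;python3 -m inch '[[[0,0,0,-50,0]]]' >/dev/null;python3 st.py;python3 -m inch '[[[0,0,0,0,0]]]' >/dev/null;python3 st.py
```

```text
p [436.4 341.1 240.5] yaw 159.97 tool-z in tool xy tilt: world [0.0504 0.0319] F [-0.  -0.2  0.6] j [-0.112  0.41  -0.888  1.729  0.377  1.116  0.112] w 1.0
   clk 9.55 eff [  0.74 -49.15  -8.84 -28.06   0.31  -0.28  -0.09] dq [ 0.005  0.012  0.009 -0.004  0.005  0.026  0.001]
p [433.8 337.9 285.4] yaw 159.94 tool-z in tool xy tilt: world [0.0462 0.0289] F [1.1 0.5 0.3] j [-0.09   0.37  -0.907  1.664  0.332  1.209  0.153] w 1.001
   clk 9.65 eff [ -4.7  -47.18 -10.68 -27.04   1.19  -3.55  -1.55] dq [ 0.235 -0.499 -0.256 -0.836 -0.482  1.009  0.45 ]
p [431.3 337.6 340.5] yaw 160.01 tool-z in tool xy tilt: world [0.0472 0.0316] F [ 0.8  0.6 -0.2] j [-0.073  0.33  -0.925  1.575  0.292  1.319  0.192] w 1.0
   clk 9.75 eff [ -1.41 -44.6   -8.28 -27.66   0.71  -2.39  -0.78] dq [ 0.162 -0.37  -0.147 -0.865 -0.379  1.088  0.371]
p [428.7 337.  391.9] yaw 160.06 tool-z in tool xy tilt: world [0.0502 0.0353] F [0.2 0.9 0.7] j [-0.066  0.3   -0.934  1.484  0.264  1.422  0.22 ] w 1.001
   clk 9.85 eff [ -0.52 -45.93  -8.32 -29.8    0.3   -1.98  -0.43] dq [ 0.059 -0.282 -0.087 -0.911 -0.264  1.016  0.268]
p [429.2 340.5 402.9] yaw 160.1 tool-z in tool xy tilt: world [0.0603 0.0451] F [ 0.1  0.9 -0.2] j [-0.065  0.292 -0.938  1.467  0.261  1.43   0.223] w 1.0
   clk 9.95 eff [  1.43 -45.95  -6.82 -34.99   0.08   0.96   0.31] dq [ 0.003 -0.011  0.003  0.012 -0.013  0.002  0.01 ]
```

```bash
python3 plan.py 0.50 0.0 0.35 160
```

```text
pose [0.4292 0.3405 0.4029] yaw 160.1 F [ 0.1  0.9 -0.2] w 1.0 clk 9.95 tilt [0.0603 0.0451] rows 8
[[-22.8, -37.0, 6.6, 0.01], [-22.8, -37.0, 6.6, 0.01], [-22.8, -37.0, 6.6, 0.01], [-22.8, -37.0, 6.6, 0.01], [-22.8, -37.0, 6.6, 0.01], [-22.9, -37.0, 6.6, 0.01], [-22.9, -37.0, 6.6, 0.01], [-22.9, -37.0, 6.6, 0.01]]
```

```bash
python3 -m inch '[[[0,-23,-37,6,0],[0,-23,-37,6,0],[0,-23,-37,6,0],[0,-23,-37,6,0]]]'>/dev/null;python3 st.py;python3 -m inch '[[[0,-23,-37,6,0],[0,-23,-37,6,0],[0,-23,-37,6,0]]]'>/dev/null;python3 st.py;python3 -m inch '[[[0,0,0,0,0]]]'>/dev/null;python3 st.py;python3 snap.py w3;python3 st.py;python3 -m inch '[[[0,0,0,0,0]]]'>/dev/null;python3 st.py
```

```text
p [467.5 181.8 393. ] yaw 161.23 tool-z in tool xy tilt: world [0.0818 0.0636] F [ 0.2  0.2 -0.8] j [ 0.327  0.168 -0.909  1.605  0.126  1.331  0.654] w 0.999
   clk 10.35 eff [ -8.17 -37.09  -6.18 -34.91   0.25   0.05  -2.36] dq [ 0.9   -0.197  0.192  0.236 -0.273 -0.199  1.11 ]
p [501.9  54.9 382.4] yaw 161.51 tool-z in tool xy tilt: world [0.099  0.0659] F [ 0.2 -0.6  0.1] j [ 0.547  0.161 -0.832  1.628  0.085  1.291  0.96 ] w 0.999
   clk 10.65 eff [ -4.65 -39.88  -4.9  -33.86  -0.19  -0.12  -1.87] dq [ 0.638  0.08   0.275 -0.013 -0.059 -0.103  0.941]
p [503.7  48.6 384.9] yaw 161.04 tool-z in tool xy tilt: world [0.1022 0.0634] F [-0.8 -0.   0.4] j [ 0.553  0.16  -0.826  1.623  0.085  1.295  0.965] w 1.003
   clk 10.75 eff [  0.33 -38.59  -4.1  -34.81  -0.25  -0.97   1.32] dq [-0.022 -0.061 -0.087 -0.064 -0.056  0.041 -0.026]
p [503.5  52.4 386.2] yaw 161.23 tool-z in tool xy tilt: world [0.1039 0.0654] F [-0.1  1.5  0.9] j [ 0.55   0.158 -0.83   1.622  0.084  1.295  0.963] w 0.997
   clk 10.8 eff [  2.76 -33.38  -1.3  -32.5    0.4   -0.69   0.47] dq [-0.051 -0.011 -0.068  0.007 -0.014 -0.012 -0.046]
p [503.8  54.1 389.1] yaw 161.3 tool-z in tool xy tilt: world [0.1072 0.0663] F [ 0.   0.6 -0.2] j [ 0.551  0.156 -0.832  1.618  0.082  1.297  0.963] w 0.998
   clk 10.9 eff [  1.5  -35.92  -2.6  -34.57   0.06  -0.75   0.04] dq [ 0.018 -0.024  0.014 -0.055 -0.006  0.03   0.021]
```

View pics/w3.png

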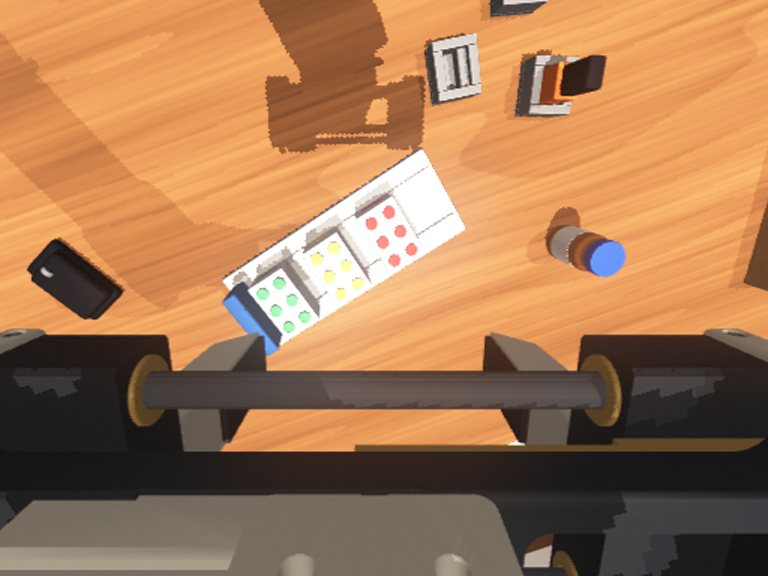

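```bash
for i in 1 2; do python3 -m inch '[[[0,0,0,0,0]]]'>/dev/null;python3 st.py|head -1;done;for i in 1 2 3; do python3 -m inch '[[[0,23,37,-6,0]]]'>/dev/null;python3 st.py;done;for i in 1 2; do python3 -m inch '[[[0,0,0,0,0]]]'>/dev/null;python3 st.py|head -1;done
```

```text
p [504.   55.7 391.3] yaw 161.41 tool-z in tool xy tilt: world [0.11   0.0668] F [-0.7  0.9  0.4] j [ 0.549  0.154 -0.832  1.615  0.081  1.299  0.963] w 1.001
p [504.   57.5 392.7] yaw 161.56 tool-z in tool xy tilt: world [0.1117 0.0673] F [-0.1 -1.  -0.1] j [ 0.547  0.152 -0.833  1.613  0.081  1.3    0.963] w 1.001
p [494.3  95.2 399.7] yaw 161.15 tool-z in tool xy tilt: world [0.1109 0.065 ] F [ 0.2 -0.6 -0.8] j [ 0.488  0.142 -0.856  1.607  0.088  1.314  0.873] w 1.001
   clk 11.2 eff [  6.4  -37.6   -2.64 -34.64  -0.36  -0.79   3.39] dq [-0.677 -0.143 -0.38  -0.075  0.019  0.146 -0.976]
p [482.8 139.1 408.1] yaw 161.14 tool-z in tool xy tilt: world [0.1114 0.0656] F [1.1 1.5 0.8] j [ 0.419  0.14  -0.888  1.593  0.101  1.331  0.771] w 1.003
   clk 11.3 eff [  7.71 -34.53  -1.07 -33.83  -0.18  -0.81   2.36] dq [-0.665  0.002 -0.27  -0.145  0.166  0.171 -0.991]
p [471.2 182.8 416.5] yaw 161.14 tool-z in tool xy tilt: world [0.1119 0.0654] F [ 0.8 -0.5 -0.1] j [ 0.34   0.147 -0.917  1.57   0.124  1.352  0.662] w 0.998
   clk 11.4 eff [  6.94 -37.63  -3.2  -33.8   -0.63  -0.86   2.46] dq [-0.8    0.08  -0.307 -0.238  0.221  0.206 -1.084]
p [468.1 190.9 418.6] yaw 161.79 tool-z in tool xy tilt: world [0.1134 0.0698] F [0.3 1.2 0.5] j [ 0.332  0.145 -0.925  1.568  0.123  1.353  0.659] w 1.002
p [467.4 192.6 419.1] yaw 162.01 tool-z in tool xy tilt: world [0.1137 0.0702] F [-0.3 -0.3 -0.7] j [ 0.328  0.145 -0.924  1.568  0.122  1.353  0.66 ] w 0.999
```

```bash
python3 -m inch '[[[0,34,-29,5,0],[0,34,-29,5,0],[0,34,-29,5,0]]]'>/dev/null;python3 st.py|head -1;for i in 1 2; do python3 -m inch '[[[0,34,-29,5,0]]]'>/dev/null;python3 st.py|head -1;done
```

```text
p [347.4 143.8 384.8] yaw 162.29 tool-z in tool xy tilt: world [0.1097 0.0802] F [-1.  -1.5 -0.5] j [ 0.53  -0.181 -0.827  1.862 -0.185  1.277  1.011] w 1.0
p [305.8 126.4 373.4] yaw 162.25 tool-z in tool xy tilt: world [0.1103 0.0811] F [-0.4 -0.2  0.8] j [ 0.531 -0.289 -0.736  1.954 -0.261  1.286  1.129] w 0.999
p [264.  108.9 362.1] yaw 162.19 tool-z in tool xy tilt: world [0.1116 0.0819] F [ 0.1 -0.6  0.2] j [ 0.512 -0.387 -0.639  2.039 -0.308  1.307  1.225] w 0.999
```

```bash
for i in 1 2; do python3 -m inch '[[[0,30,-25,0,0]]]'>/dev/null;python3 st.py|head -1;done
```

```text
p [236.2  96.4 358. ] yaw 161.77 tool-z in tool xy tilt: world [0.1132 0.0778] F [0.5 1.2 0.7] j [ 0.361 -0.429 -0.515  2.088 -0.278  1.316  1.186] w 0.997
p [227.   93.4 357.8] yaw 161.71 tool-z in tool xy tilt: world [0.1133 0.0749] F [0.9 0.5 1.2] j [ 0.199 -0.432 -0.427  2.103 -0.232  1.314  1.097] w 1.001
```

```bash
for i in 1 2 3; do python3 -m inch '[[[0,0,0,0,0]]]'>/dev/null;python3 st.py;done
```

```text
p [225.9  93.6 357.9] yaw 161.84 tool-z in tool xy tilt: world [0.1142 0.0755] F [-0.   0.9 -0. ] j [ 0.164 -0.432 -0.41   2.105 -0.224  1.312  1.08 ] w 1.001
   clk 12.4 eff [ -0.09   0.82   5.42 -33.94   0.18  -0.48  -0.79] dq [-0.187 -0.012  0.124  0.022  0.055 -0.017 -0.1  ]
p [225.9  94.  358.1] yaw 161.97 tool-z in tool xy tilt: world [0.1147 0.0762] F [-0.3  0.1  0.1] j [ 0.149 -0.431 -0.403  2.105 -0.22   1.311  1.073] w 1.002
   clk 12.5 eff [-3.000e-02  6.900e-01  4.890e+00 -3.425e+01 -1.800e-01 -5.900e-01
 -1.400e-01] dq [-0.158  0.006  0.075  0.006  0.039 -0.008 -0.079]
p [226.3  94.4 358.3] yaw 162.03 tool-z in tool xy tilt: world [0.1147 0.0766] F [-1.1 -0.2  0.8] j [ 0.149 -0.43  -0.404  2.104 -0.22   1.311  1.073] w 0.999
   clk 12.6 eff [ -0.99   0.83   4.86 -34.46  -0.21  -0.65  -0.19] dq [-0.003  0.004 -0.003 -0.006 -0.002 -0.     0.007]
```

```bash
cat > plan2.py <<'E'
# exact with tilt: world delta -> tool axes of present pose (single row steps)
import sys
from plan import *
s=arm.observe();m=R.from_rotvec(s["ee_rot"]).as_matrix();t=np.array(list(map(float,sys.argv[1:4])));d=(t-s["position"])*1000
n=max(1,int(np.ceil(np.linalg.norm(d)/48)));print("clk",round(s["clock"],2),"F",s["force"].round(1),"yaw",round(yaw(s),2),"tilt",m[:2,2].round(4),"p",(s["position"]*1000).round(1),"\n total tool",(m.T@d).round(1),"n",n,"each",(m.T@d/n).round(1))
E
python3 plan2.py .375 .345 .16
```

```text
clk 12.6 F [-1.1 -0.2  0.8] yaw 162.03 tilt [0.1147 0.0766] p [226.3  94.4 358.3] 
 total tool [-46.8 260.6 232.6] n 8 each [-5.9 32.6 29.1]
```

```bash
python3 -m inch '[[[0,-6,33,29,0],[0,-6,33,29,0],[0,-6,33,29,0]]]'>/dev/null;python3 st.py; python3 -m inch '[[[0,-6,33,29,0],[0,-6,33,29,0]]]'>/dev/null;python3 st.py; for i in 1 2 3; do python3 -m inch '[[[0,0,0,0,0]]]'>/dev/null;python3 st.py;done
```

```text
p [288.5 190.8 286.3] yaw 161.51 tool-z in tool xy tilt: world [0.1239 0.0806] F [ 1.3 -1.5  0.6] j [ 0.183 -0.188 -0.759  2.119 -0.152  1.016  0.748] w 1.001
   clk 12.9 eff [ -2.22 -22.1    7.01 -31.27  -2.19   1.64   3.3 ] dq [ 0.117  1.009 -1.267 -0.056  0.571 -0.98  -1.344]
p [330.4 257.2 237.1] yaw 161.21 tool-z in tool xy tilt: world [0.1257 0.0869] F [ 1.8 -1.6 -0.6] j [ 0.143  0.075 -0.975  2.081  0.125  0.872  0.349] w 1.0
   clk 13.1 eff [  1.18 -38.35  -2.51 -28.97  -4.96  -0.26   5.38] dq [-0.439  1.431 -0.852 -0.238  1.711 -0.558 -2.222]
p [332.  259.6 233.3] yaw 161.07 tool-z in tool xy tilt: world [0.1146 0.0925] F [ 0.3 -0.5  0.4] j [ 0.139  0.093 -0.974  2.078  0.129  0.868  0.341] w 0.999
   clk 13.2 eff [ -1.78 -21.27  -4.27 -31.15   2.14  -2.1   -4.06] dq [ 0.003 -0.129  0.077  0.011 -0.138  0.05   0.229]
p [332.1 259.9 232.2] yaw 161.1 tool-z in tool xy tilt: world [0.1092 0.0945] F [-0.4  0.1  0.3] j [ 0.135  0.097 -0.968  2.077  0.126  0.869  0.346] w 1.003
   clk 13.3 eff [  0.13 -22.85  -2.59 -30.25   0.5   -1.06  -0.54] dq [-0.043  0.096  0.047 -0.015  0.022 -0.03  -0.048]
p [332.6 259.3 232.3] yaw 161.04 tool-z in tool xy tilt: world [0.1083 0.0949] F [ 0.5 -0.7 -0. ] j [ 0.135  0.097 -0.965  2.077  0.123  0.869  0.349] w 1.002
   clk 13.4 eff [ -0.23 -23.1   -2.56 -30.27   0.24  -1.    -0.28] dq [ 0.004 -0.001  0.015 -0.005 -0.025  0.008  0.035]
```

```bash
python3 -m inch '[[[0,0,0,-50,0],[0,0,0,0,0],[0,0,0,0,0]]]'>/dev/null;python3 st.py|head -1; python3 -m inch '[[[0,0,0,50,0],[0,0,0,0,0],[0,0,0,0,0]]]'>/dev/null;python3 st.py|head -1;python3 -m inch '[[[0,0,0,0,8],[0,0,0,0,8],[0,0,0,0,8],[0,0,0,0,0],[0,0,0,0,0]]]'>/dev/null;python3 st.py|head -1;
```

```text
p [327.3 251.8 285.4] yaw 160.85 tool-z in tool xy tilt: world [0.1128 0.0934] F [ 0.1  0.  -0.5] j [ 0.216 -0.006 -0.966  2.003  0.004  0.995  0.489] w 1.003
p [334.6 255.7 238.6] yaw 160.72 tool-z in tool xy tilt: world [0.1225 0.0926] F [0.4 0.5 0.9] j [ 0.172  0.08  -0.991  2.074  0.121  0.874  0.357] w 1.0
p [335.2 256.8 246.9] yaw 136.44 tool-z in tool xy tilt: world [0.1332 0.0935] F [-0.8 -0.3  0.5] j [ 0.139  0.057 -0.95   2.067  0.1    0.883 -0.051] w 0.997
```

```bash
python3 - <<'E'
from h import *
for n in ("w2","w3"):
    d=dict(np.load(n+".npz"));T=d["Twt"]
    print(n,(proj(d,[[.3957,.3119,.04],[.412,.3578,.04],[.4677,.3385,.04],[.4518,.2919,.04],[.6361,-.1079,.012],[.5646,.1909,.012],[.4517,.167,.012],[.5251,-.1356,.012]],T)*1.5).round(0).tolist())
E
```

```text
w2 [[344.0, 233.0], [407.0, 232.0], [407.0, 305.0], [347.0, 307.0], [65.0, 577.0], [294.0, 438.0], [220.0, 344.0], [-17.0, 503.0]]
w3 [[536.0, 55.0], [578.0, 56.0], [569.0, 113.0], [529.0, 113.0], [274.0, 346.0], [463.0, 228.0], [423.0, 149.0], [221.0, 282.0]]
```

```bash
cat > s1.py <<'E'
from plan import *
s=arm.observe();m=R.from_rotvec(s["ee_rot"]).as_matrix()
print(round(s["clock"],2),(s["position"]*1000).round(1),round(yaw(s),2),m[:2,2].round(4),"j",s["joints"].round(4),"e",s["joint_efforts"].round(1))
E
Z='python3 -m inch [[[0,0,0,0,0]]]'
for i in 1 2 3; do $Z>/dev/null;python3 s1.py;done; python3 -m inch '[[[0,0,0,0,-8]]]'>/dev/null;python3 s1.py;for i in 1 2 3; do $Z>/dev/null;python3 s1.py;done
```

```text
14.6 [335.3 257.  247.8] 136.64 [0.1347 0.0936] j [ 0.1401  0.0549 -0.9507  2.0659  0.0997  0.8843 -0.0466] e [ -0.1 -23.4  -1.3 -31.    0.1  -1.   -0.2]
14.7 [335.4 257.1 248.4] 136.77 [0.1356 0.0937] j [ 0.1407  0.0539 -0.9511  2.0654  0.0993  0.8848 -0.0436] e [ -0.1 -23.5  -1.3 -31.1   0.1  -1.   -0. ]
14.8 [335.4 257.1 248.5] 136.86 [0.1358 0.0937] j [ 0.141   0.0535 -0.9512  2.0652  0.0991  0.885  -0.0418] e [ -0.  -23.5  -1.4 -31.1   0.1  -1.    0. ]
14.9 [335.4 257.1 248.6] 144.86 [0.1357 0.0937] j [ 0.15    0.0546 -0.9605  2.0647  0.1005  0.8853  0.0984] e [ -0.9 -23.4  -0.9 -31.1   0.1  -1.   -5.3]
15.0 [335.3 257.  248.5] 145.06 [0.1354 0.0936] j [ 0.1505  0.0547 -0.961   2.0648  0.1005  0.8855  0.102 ] e [  0.1 -23.3  -1.5 -31.1   0.2  -0.9   2.3]
15.1 [335.3 257.  248.4] 144.89 [0.1351 0.0937] j [ 0.1504  0.0549 -0.9609  2.0649  0.1004  0.8855  0.0991] e [  0.  -23.2  -1.4 -31.    0.2  -0.9   0.3]
15.2 [335.3 256.9 248.3] 144.74 [0.1348 0.0937] j [ 0.1502  0.0551 -0.9604  2.0649  0.1002  0.8856  0.0967] e [  0.1 -23.2  -1.4 -31.    0.2  -0.9   0.2]
```

```bash
Z='python3 -m inch [[[0,0,0,0,0]]]'
python3 -m inch '[[[0,0,0,-50,0]]]'>/dev/null;python3 s1.py;for i in 1 2 3 4; do $Z>/dev/null;python3 s1.py;done;for i in 1 2 3; do python3 -m inch '[[[0,0,0,12,0]]]'>/dev/null;python3 s1.py;done;for i in 1 2 3; do $Z>/dev/null;python3 s1.py;done
```

```text
15.3 [326.8 249.8 293.5] 144.62 [0.1246 0.0908] j [ 0.2119 -0.0297 -0.9497  1.998  -0.0087  1.007   0.2215] e [ -9.4  -9.5  -3.2 -28.    3.1  -5.4  -4.8]
15.4 [327.8 252.2 298.2] 144.56 [0.1307 0.0944] j [ 0.2152 -0.0357 -0.9517  1.9905 -0.0129  1.0109  0.2237] e [  1.3 -19.3   1.9 -32.8  -1.1   1.1   1.9]
15.5 [328.1 251.6 298.4] 144.39 [0.1317 0.0938] j [ 0.2145 -0.0368 -0.9499  1.9906 -0.0127  1.0111  0.2217] e [ -0.1 -18.9   0.5 -34.1  -0.2  -1.    0.1]
15.6 [328.2 251.8 298.5] 144.33 [0.1323 0.094 ] j [ 0.2142 -0.0369 -0.95    1.9906 -0.0125  1.0106  0.2202] e [  0.2 -18.3   1.  -33.3  -0.   -0.8   0.1]
15.7 [328.  251.7 298. ] 144.3 [0.1316 0.0936] j [ 0.2139 -0.0363 -0.9501  1.9914 -0.012   1.0102  0.2192] e [  0.1 -18.3   0.9 -33.3   0.   -0.9  -0. ]
15.8 [329.9 253.2 286.5] 144.28 [0.1328 0.0942] j [ 0.2071 -0.0156 -0.9609  2.0088  0.0115  0.9797  0.1911] e [  0.7 -21.8   0.8 -33.6  -0.8   0.2   1. ]
15.9 [331.4 254.3 273.8] 144.27 [0.1323 0.094 ] j [ 0.1981  0.0077 -0.9704  2.0276  0.0384  0.9489  0.1596] e [  0.6 -22.6  -0.1 -33.   -0.6  -0.3   0.7]
16.0 [332.8 255.4 261. ] 144.26 [0.1315 0.094 ] j [ 0.1868  0.0324 -0.9779  2.0459  0.0679  0.9184  0.1254] e [  0.8 -23.8  -0.8 -32.2  -0.6  -0.3   0.8]
16.1 [331.9 254.9 259.2] 144.29 [0.1281 0.093 ] j [ 0.1858  0.0352 -0.9779  2.0484  0.0689  0.9176  0.1242] e [ -0.2 -21.1  -1.1 -31.5   0.5  -1.5  -0.6]
16.2 [331.5 254.9 258.9] 144.32 [0.1266 0.0931] j [ 0.1856  0.0361 -0.9781  2.0485  0.0683  0.9181  0.1246] e [  0.  -21.   -0.8 -31.    0.2  -1.   -0.1]
16.3 [331.5 255.  259. ] 144.33 [0.1262 0.0932] j [ 0.1858  0.0361 -0.9782  2.0481  0.0679  0.9187  0.125 ] e [ -0.1 -21.2  -0.9 -31.3   0.1  -1.   -0.1]
```

```bash
Z='python3 -m inch [[[0,0,0,0,0]]]'
python3 -m inch '[[[0,0,0,-50,0],[0,0,0,-25,0],[0,0,0,-8,0],[0,0,0,12,0],[0,0,0,24,0],[0,0,0,36,0],[0,0,0,-50,0],[0,0,0,-25,0],[0,0,0,-8,0],[0,0,0,12,0],[0,0,0,24,0],[0,0,0,36,0]]]'>/dev/null;python3 s1.py;for i in 1 2 ; do $Z>/dev/null;python3 s1.py;done
```

```text
17.5 [326.2 248.4 267.5] 144.03 [0.1093 0.0923] j [ 0.2597  0.0179 -1.0198  2.0357  0.0288  0.9534  0.1714] e [  1.  -27.9  -0.4 -34.2  -2.5   1.9   2.7]
17.6 [324.3 247.1 263.6] 144.1 [0.1037 0.0901] j [ 0.2578  0.0228 -1.0205  2.0423  0.0317  0.9498  0.1683] e [ -0.6 -18.3  -1.3 -31.6   1.   -2.5  -1.5]
17.7 [323.8 247.5 263.6] 144.18 [0.1025 0.0906] j [ 0.2569  0.0231 -1.0205  2.042   0.0307  0.9505  0.1694] e [  0.2 -18.1  -0.5 -30.4   0.2  -0.9  -0.2]
```

```bash
python3 plan2.py .42 .345 .20
```

```text
clk 17.7 F [0.6 0.3 0.3] yaw 144.18 tilt [0.1025 0.0906] p [323.8 247.5 263.6] 
 total tool [-19.  125.6  81.7] n 4 each [-4.8 31.4 20.4]
```

```bash
Z='python3 -m inch [[[0,0,0,0,0]]]'
python3 -m inch '[[[0,-2,10,7,0],[0,-3,22,14,0],[0,-5,31,20,0],[0,-5,31,20,0],[0,-5,31,20,0],[0,0,0,-50,0],[0,0,0,-25,0],[0,0,0,-8,0],[0,0,0,12,0],[0,0,0,24,0],[0,0,0,36,0],[0,0,0,0,0]]]'>/dev/null;python3 s1.py;for i in 1 2 ; do $Z>/dev/null;python3 s1.py;done
```

```text
18.9 [429.3 346.1 212.8] 143.67 [0.105  0.0888] j [-0.0707  0.4009 -0.9335  1.8404  0.4345  0.9588 -0.2391] e [ -1.6 -48.9 -11.  -30.1   1.   -2.2  -0.8]
19.0 [429.  346.  213.4] 143.7 [0.1052 0.0885] j [-0.07    0.4001 -0.9347  1.8402  0.4343  0.96   -0.2388] e [  0.3 -47.2  -9.4 -28.3   0.4  -0.8  -0.1]
19.1 [429.  345.9 214.3] 143.69 [0.106  0.0883] j [-0.0691  0.3988 -0.9357  1.8395  0.4337  0.9613 -0.2383] e [ -0.3 -48.3 -10.2 -29.1   0.3  -0.8  -0.1]
```

```bash
Z='python3 -m inch [[[0,0,0,0,0]]]'
python3 -m inch '[[[0,0,0,-50,0],[0,0,0,-30,0],[0,0,0,-10,0],[0,0,0,8,0],[0,0,0,20,0],[0,0,0,34,0],[0,0,0,-50,0],[0,0,0,-30,0],[0,0,0,-10,0],[0,0,0,8,0],[0,0,0,20,0],[0,0,0,34,0]]]'>/dev/null;python3 s1.py;for i in 1 2 ; do $Z>/dev/null;python3 s1.py;done
```

```text
20.3 [422.3 338.7 266.6] 143.62 [0.1078 0.0865] j [-0.0121  0.334  -0.9821  1.7822  0.3615  1.0585 -0.172 ] e [  2.1 -50.3 -10.9 -33.4  -1.2   1.3   1.2]
20.4 [421.1 336.3 261.5] 143.63 [0.1023 0.0817] j [-0.0139  0.3385 -0.9787  1.7893  0.3635  1.0555 -0.1737] e [ -1.3 -45.5 -10.1 -31.9   0.7  -2.1  -0.7]
20.5 [420.6 336.4 260.9] 143.68 [0.101  0.0814] j [-0.0141  0.3395 -0.9795  1.7897  0.3636  1.0558 -0.1738] e [  0.3 -43.4  -8.5 -30.2   0.4  -0.8  -0.1]
```

```bash
python3 plan2.py .14 .38 .27
```

```text
clk 20.5 F [ 0.5 -0.4  0.7] yaw 143.68 tilt [0.101  0.0814] p [420.6 336.4 260.9] 
 total tool [ 251.5 -127.8  -33.8] n 6 each [ 41.9 -21.3  -5.6]
```

```bash
Z='python3 -m inch [[[0,0,0,0,0]]]'
python3 -m inch '[[[0,42,-21,-4,0],[0,42,-21,-4,0],[0,42,-21,-4,0],[0,42,-21,-4,0],[0,42,-21,-4,0],[0,36,-18,-4,0]]]'>/dev/null;python3 s1.py;for i in 1 2 ; do $Z>/dev/null;python3 s1.py;done; python3 -m inch '[[[0,0,0,-50,0],[0,0,0,-25,0],[0,0,0,-8,0],[0,0,0,12,0],[0,0,0,24,0],[0,0,0,36,0]]]'>/dev/null;python3 s1.py
```

```text
21.1 [145.3 384.6 264.8] 143.04 [0.1053 0.0865] j [-0.2628  0.078  -1.1719  2.0156  0.195   1.0027 -0.5995] e [  6.  -18.8  -1.2 -30.2   0.5  -0.5   1.9]
21.2 [139.9 386.2 266.2] 143.49 [0.1067 0.0893] j [-0.2688  0.0729 -1.1772  2.0151  0.1922  1.0034 -0.6016] e [ -1.  -19.5  -3.  -30.9   0.2  -0.5  -1.3]
21.3 [139.4 386.7 267.1] 143.61 [0.1085 0.0903] j [-0.2726  0.0703 -1.1743  2.0142  0.1912  1.0039 -0.5998] e [ -0.9 -20.1  -3.4 -31.5   0.3  -0.6  -0.2]
21.9 [143.5 387.6 280.3] 143.23 [0.1127 0.0963] j [-0.2244  0.0489 -1.1951  1.9921  0.1667  1.0241 -0.5643] e [  2.5 -27.5  -2.8 -34.8  -2.7   1.5   3.4]
```

```bash
Z='python3 -m inch [[[0,0,0,0,0]]]'
python3 -m inch '[[[0,0,0,-50,0],[0,0,0,-20,0],[0,0,0,-4,0],[0,0,0,14,0],[0,0,0,24,0],[0,0,0,36,0],[0,0,0,-50,0],[0,0,0,-20,0],[0,0,0,-4,0],[0,0,0,14,0],[0,0,0,24,0],[0,0,0,36,0]]]'>/dev/null;python3 s1.py;for i in 1 2 ; do $Z>/dev/null;python3 s1.py;done
```

```text
23.1 [147.7 368.3 243.2] 142.2 [0.0622 0.0591] j [-0.224   0.1188 -1.1906  2.048   0.1945  0.989  -0.599 ] e [  3.8 -30.3  -5.4 -32.6  -2.8   1.8   3.3]
23.2 [147.4 366.1 239.5] 142.23 [0.0597 0.0548] j [-0.2279  0.1236 -1.1881  2.0546  0.1981  0.9854 -0.6027] e [ -1.  -19.9  -3.9 -30.2   1.5  -1.9  -1.9]
23.3 [146.7 366.5 239.8] 142.34 [0.0591 0.0553] j [-0.2288  0.1233 -1.1882  2.054   0.197   0.9856 -0.6012] e [  0.1 -19.8  -3.  -29.    0.5  -0.5  -0.3]
```

```bash
Z='python3 -m inch [[[0,0,0,0,0]]]'
python3 -m inch '[[[0,0,0,-50,0],[0,0,0,-22,0],[0,0,0,-5,0],[0,0,0,14,0],[0,0,0,24,0],[0,0,0,36,0],[0,0,0,-50,0],[0,0,0,-22,0],[0,0,0,-5,0],[0,0,0,14,0],[0,0,0,24,0],[0,0,0,36,0]]]'>/dev/null;python3 s1.py;for i in 1 2 ; do $Z>/dev/null;python3 s1.py;done
```

```text
24.5 [146.4 367.  243.4] 142.14 [0.0552 0.0586] j [-0.214   0.1171 -1.1947  2.0483  0.1839  0.9902 -0.5889] e [  3.9 -29.9  -5.3 -32.6  -2.8   1.8   3.3]
24.6 [146.  364.9 240.5] 142.16 [0.0533 0.0547] j [-0.2173  0.1205 -1.1926  2.0539  0.1865  0.9877 -0.5918] e [ -1.1 -19.3  -3.8 -30.1   1.5  -1.9  -1.9]
24.7 [145.5 365.5 241.2] 142.26 [0.0533 0.0555] j [-0.2175  0.1192 -1.1931  2.0526  0.1849  0.9886 -0.5897] e [  0.  -19.3  -2.9 -29.    0.5  -0.5  -0.3]
```

```bash
Z='python3 -m inch [[[0,0,0,0,0]]]'
python3 -m inch '[[[0,0,0,-50,0],[0,0,0,-20,0],[0,0,0,-4,0],[0,0,0,14,0],[0,0,0,24,0],[0,0,0,36,0]]]'>/dev/null;python3 s1.py;python3 -m inch '[[[0,0,0,-50,0],[0,0,0,-20,0],[0,0,0,-4,0],[0,0,0,14,0],[0,0,0,24,0],[0,0,0,36,0]]]'>/dev/null;python3 s1.py;for i in 1 ; do $Z>/dev/null;python3 s1.py;done
```

```text
25.3 [146.4 371.6 250.3] 142.25 [0.0664 0.0688] j [-0.2088  0.1037 -1.2003  2.0386  0.1801  0.9932 -0.5841] e [  3.9 -29.5  -5.  -33.   -2.9   1.6   3.3]
25.9 [144.9 367.  240.1] 142.08 [0.05   0.0598] j [-0.2154  0.1229 -1.1962  2.0542  0.1853  0.9824 -0.5945] e [  4.  -30.2  -5.5 -32.4  -2.9   1.7   3.3]
26.0 [144.5 364.9 237.2] 142.12 [0.048  0.0559] j [-0.2187  0.1264 -1.1942  2.0595  0.1878  0.98   -0.5972] e [ -1.2 -19.5  -3.9 -30.    1.5  -1.9  -2. ]
```

```bash

python3 -m inch '[[[0,0,0,-50,0],[0,0,0,-22,0],[0,0,0,-5,0],[0,0,0,14,0],[0,0,0,24,0],[0,0,0,36,0],[0,0,0,-50,0],[0,0,0,-22,0],[0,0,0,-4,0],[0,0,0,14,0],[0,0,0,24,0],[0,0,0,36,0]]]'>/dev/null;python3 s1.py;python3 -m inch '[[[0,0,0,-50,0],[0,0,0,-22,0],[0,0,0,-5,0],[0,0,0,14,0],[0,0,0,24,0],[0,0,0,36,0]]]'>/dev/null;python3 s1.py
```

```text
27.2 [141.4 365.4 240.5] 142.26 [0.0416 0.0583] j [-0.2107  0.1184 -1.1975  2.055   0.1701  0.985  -0.5803] e [  4.1 -29.8  -5.4 -32.5  -2.9   1.8   3.3]
27.8 [140.  360.6 232.6] 142.07 [0.0303 0.05  ] j [-0.2144  0.1308 -1.1946  2.0689  0.1729  0.9766 -0.5876] e [  4.2 -30.4  -5.7 -32.   -3.    1.9   3.3]
```

```bash

python3 -m inch '[[[0,0,0,-50,0],[0,0,0,-22,0],[0,0,0,-5,0],[0,0,0,14,0],[0,0,0,24,0],[0,0,0,36,0],[0,0,0,-50,0],[0,0,0,-22,0],[0,0,0,-5,0],[0,0,0,14,0],[0,0,0,24,0],[0,0,0,36,0]]]'>/dev/null;python3 s1.py;python3 -m inch '[[[0,0,0,-50,0],[0,0,0,-24,0],[0,0,0,-6,0],[0,0,0,14,0],[0,0,0,24,0],[0,0,0,36,0]]]'>/dev/null;python3 s1.py
```

```text
29.0 [139.4 352.3 216.7] 141.47 [0.0188 0.0381] j [-0.225   0.1543 -1.1879  2.0983  0.191   0.9528 -0.616 ] e [  4.5 -31.6  -6.6 -31.1  -3.    2.    3.3]
29.6 [139.7 348.6 211.9] 141.12 [0.0159 0.0335] j [-0.2259  0.1594 -1.1851  2.1084  0.1948  0.9458 -0.6238] e [  4.6 -31.9  -6.8 -30.8  -3.1   2.    3.3]
```

```bash
python3 plan.py 0.432 0.3252 0.165 160.6
```

```text
pose [0.1397 0.3486 0.2119] yaw 141.12 F [ 2.  -0.6 -0.2] w 0.999 clk 29.6 tilt [0.0159 0.0335] rows 7
[[-34.6, 23.6, 6.7, -2.78], [-35.7, 21.9, 6.7, -2.78], [-36.7, 20.1, 6.7, -2.78], [-37.7, 18.3, 6.7, -2.78], [-38.5, 16.5, 6.7, -2.78], [-39.3, 14.6, 6.7, -2.78], [-39.9, 12.7, 6.7, -2.78]]
```

```bash

python3 -m inch '[[[0,-35,24,3,-2.8],[0,-36,22,3,-2.8],[0,-37,20,3,-2.8],[0,-38,18,4,-2.8],[0,-39,16,4,-2.8],[0,-40,14,4,-2.8]]]'>/dev/null;python3 s1.py; python3 plan2.py 0.432 0.3252 0.165
```

```text
30.2 [397.3 330.7 193.6] 158.92 [0.0393 0.0389] j [-0.0157  0.4601 -1.0506  1.8663  0.481   1.0298 -0.0539] e [ -0.1 -52.5 -11.9 -24.4  -0.7  -0.6  -1.9]
clk 30.2 F [0.4 1.2 0.4] yaw 158.92 tilt [0.0393 0.0389] p [397.3 330.7 193.6] 
 total tool [-33.7   5.8  29.7] n 1 each [-33.7   5.8  29.7]
```

```bash

python3 -m inch '[[[0,-33,6,-10,-1.5],[0,0,0,0,0]]]'>/dev/null;python3 s1.py; python3 plan2.py 0.432 0.3252 0.135
```

```text
30.4 [438.5 322.  204.1] 159.98 [0.0472 0.0402] j [ 0.0182  0.4889 -1.0413  1.798   0.4978  1.0714  0.0275] e [  0.6 -51.1 -13.2 -29.6   0.3   0.3   1.4]
clk 30.4 F [-0.5  0.6  0.5] yaw 159.98 tilt [0.0472 0.0402] p [438.5 322.  204.1] 
 total tool [ 9.3 -2.9 68.8] n 2 each [ 4.7 -1.5 34.4]
```

```bash

python3 -m inch '[[[0,5,-2,-30,0],[0,0,0,12,0],[0,0,0,26,0],[0,0,0,38,0],[0,0,0,-50,0],[0,0,0,-18,0],[0,0,0,0,0],[0,0,0,16,0],[0,0,0,26,0],[0,0,0,38,0]]]'>/dev/null;python3 s1.py; python3 -m inch '[[[0,0,0,-50,0],[0,0,0,-18,0],[0,0,0,0,0],[0,0,0,16,0],[0,0,0,26,0],[0,0,0,38,0]]]'>/dev/null;python3 s1.py;  python3 plan2.py 0.432 0.3252 0.135
```

```text
31.4 [441.6 330.8 146.3] 159.25 [0.0799 0.0547] j [-0.0458  0.5363 -0.9763  1.8832  0.5988  0.9286 -0.0826] e [  2.6 -60.6 -16.5 -26.7  -1.6   1.6   1.4]
32.0 [442.7 332.2 126.5] 159.12 [0.0843 0.0571] j [-0.0674  0.5569 -0.9508  1.9054  0.6331  0.8879 -0.1157] e [  2.7 -62.1 -16.8 -25.5  -1.7   1.5   1.5]
clk 32.0 F [ 1.4 -0.3 -0. ] yaw 159.12 tilt [0.0843 0.0571] p [442.7 332.2 126.5] 
 total tool [ 7.  -9.6 -9.7] n 1 each [ 7.  -9.6 -9.7]
```

```bash

python3 -m inch '[[[0,4,-5,-50,0]]]'>/dev/null; python3 s1.py; python3 plan2.py 0.15 0.37 0.27
```

```text
32.1 [430.3 320.5 161.7] 159.04 [0.0652 0.0469] j [-0.014   0.5069 -1.0026  1.8853  0.555   0.9599 -0.0537] e [-14.6 -43.2 -15.2 -24.9   3.4  -5.3  -3.2]
clk 32.1 F [ 2.  -1.7  0.9] yaw 159.04 tilt [0.0652 0.0469] p [430.3 320.5 161.7] 
 total tool [ 274.4  -45.8 -123.9] n 7 each [ 39.2  -6.5 -17.7]
```

```bash

python3 -m inch '[[[0,40,-7,-18,0],[0,40,-7,-18,0],[0,40,-7,-18,0],[0,40,-7,-18,0],[0,40,-7,-10,0],[0,40,-7,0,0],[0,30,-5,20,0],[0,15,0,36,0]]]'>/dev/null; python3 s1.py; python3 -m inch '[[[0,0,0,-50,0],[0,0,0,-18,0],[0,0,0,6,0],[0,0,0,24,0],[0,0,0,36,0],[0,0,0,-50,0],[0,0,0,-18,0],[0,0,0,6,0],[0,0,0,24,0],[0,0,0,36,0]]]'>/dev/null;python3 s1.py
```

```text
32.9 [141.2 381.2 168.8] 158.31 [0.0773 0.0594] j [-0.4253  0.2798 -1.1315  2.1483  0.4401  0.8564 -0.6275] e [  7.6 -41.6 -12.4 -27.1  -3.3   1.6   3.6]
33.9 [127.4 375.6 144.7] 159.69 [0.0502 0.0436] j [-0.4831  0.3175 -1.0978  2.1821  0.461   0.8193 -0.6554] e [  5.5 -41.7 -12.1 -25.9  -2.8   1.9   2.9]
```

```bash

python3 -m inch '[[[0,0,0,-50,0],[0,0,0,-28,0],[0,0,0,0,0],[0,0,0,24,0],[0,0,0,36,0],[0,0,0,-50,0],[0,0,0,-28,0],[0,0,0,0,0],[0,0,0,24,0],[0,0,0,36,0]]]'>/dev/null; python3 s1.py; python3 -m inch '[[[0,0,0,-50,0],[0,0,0,-28,0],[0,0,0,0,0],[0,0,0,24,0],[0,0,0,36,0],[0,0,0,-50,0],[0,0,0,-28,0],[0,0,0,0,0],[0,0,0,24,0],[0,0,0,36,0]]]'>/dev/null;python3 s1.py
```

```text
34.9 [123.8 363.7 151.9] 159.87 [0.0304 0.0217] j [-0.45    0.2989 -1.1114  2.1765  0.4011  0.847  -0.5906] e [  5.4 -40.4 -11.5 -26.7  -2.8   2.    2.9]
35.9 [122.2 348.9 157.9] 159.76 [ 0.0132 -0.0044] j [-0.4132  0.2813 -1.1243  2.1743  0.3493  0.8778 -0.5337] e [  5.3 -39.  -10.8 -27.1  -2.8   2.3   2.8]
```

```bash

python3 -m inch '[[[0,0,0,-50,0],[0,0,0,-28,0],[0,0,0,0,0],[0,0,0,24,0],[0,0,0,36,0],[0,0,0,-50,0],[0,0,0,-28,0],[0,0,0,0,0],[0,0,0,24,0],[0,0,0,36,0]]]'>/dev/null; python3 s1.py; python3 plan2.py .432 .3252 .15
```

```text
36.9 [121.7 331.8 162.7] 159.43 [-0.0041 -0.0342] j [-0.3758  0.2642 -1.1329  2.1752  0.3022  0.9102 -0.4806] e [  5.1 -37.6 -10.  -27.5  -2.8   2.6   2.8]
clk 36.9 F [1.3 0.3 0.2] yaw 159.43 tilt [-0.0041 -0.0342] p [121.7 331.8 162.7] 
 total tool [-292.7  103.3   11.6] n 7 each [-41.8  14.8   1.7]
```

```bash

python3 -m inch '[[[0,-42,15,-4,0],[0,-42,15,0,0],[0,-42,15,0,0],[0,-42,15,0,0],[0,-42,15,0,0],[0,-42,15,0,0]]]'>/dev/null; python3 s1.py; python3 plan2.py .432 .3252 .15
```

```text
37.5 [392.  321.2 150.6] 159.96 [ 0.0032 -0.0459] j [-0.1322  0.5154 -0.9427  1.8763  0.5111  1.0461 -0.0776] e [  0.4 -57.3 -12.1 -21.8  -0.4  -0.1  -1.1]
clk 37.5 F [-0.   1.4  0.6] yaw 159.96 tilt [ 0.0032 -0.0459] p [392.  321.2 150.6] 
 total tool [-36.2  17.5   0.5] n 1 each [-36.2  17.5   0.5]
```

```bash

python3 -m inch '[[[0,-34,16,0,-0.5],[0,0,0,0,0]]]'>/dev/null; python3 s1.py; python3 plan2.py .432 .3252 .08
```

```text
37.7 [437.7 320.2 144.8] 159.78 [ 0.0068 -0.0495] j [-0.1244  0.5682 -0.91    1.8027  0.5444  1.0743 -0.0316] e [  0.  -58.6 -13.7 -27.7   0.3   0.7   1. ]
clk 37.7 F [-1.1 -1.1  0.6] yaw 159.78 tilt [ 0.0068 -0.0495] p [437.7 320.2 144.8] 
 total tool [ 8.6  5.6 64.4] n 2 each [ 4.3  2.8 32.2]
```

```bash

python3 -m inch '[[[0,4,3,32,-0.5],[0,3,2,30,0],[0,0,0,0,0]]]'>/dev/null; python3 s1.py; python3 plan2.py .432 .3252 .08
```

```text
38.0 [433.5 321.5  75.2] 159.93 [ 0.0093 -0.0514] j [-0.1798  0.645  -0.8472  1.876   0.638   0.9501 -0.121 ] e [ -0.7 -61.8 -14.2 -22.8   0.7  -0.7  -0.6]
clk 38.0 F [ 0.  -0.5 -0.1] yaw 159.93 tilt [ 0.0093 -0.0514] p [433.5 321.5  75.2] 
 total tool [ 2.5  2.7 -5. ] n 1 each [ 2.5  2.7 -5. ]
```

```bash

python3 -m inch '[[[0,2,2,-3,-0.5],[0.9,0,0,0,0],[0.9,0,0,0,0],[0.9,0,0,0,0],[0.9,0,0,0,0]]]' 40; python3 s1.py; python3 plan2.py .432 .3252 .08
```

```text
clock: 38.5
position: [0.4318, 0.3252, 0.0806]
ee_rot: [0.529, 3.074, -0.073]
force: [0.1, 0.1, -0.3]
width: 0.702
38.5 [431.8 325.2  80.6] 160.52 [ 0.0135 -0.0501] j [-0.183   0.6381 -0.8539  1.8729  0.635   0.957  -0.116 ] e [ -0.1 -62.1 -14.1 -22.3   0.1   0.3   0. ]
clk 38.5 F [ 0.1  0.1 -0.3] yaw 160.52 tilt [ 0.0135 -0.0501] p [431.8 325.2  80.6] 
 total tool [-0.2  0.1  0.6] n 1 each [-0.2  0.1  0.6]
```

```bash

python3 -m inch '[[[1,0,0,0,0],[1,0,0,0,0],[1,0,0,0,0],[1,0,0,0,0],[1,0,0,0,0]]]' 40; python3 plan2.py .432 .3252 .08
```

```text
clock: 39.0
position: [0.4326, 0.3255, 0.0817]
ee_rot: [0.53, 3.072, -0.071]
force: [-0.4, 0.1, 0.0]
width: 0.262
clk 39.0 F [-0.4  0.1  0. ] yaw 160.46 tilt [ 0.0153 -0.0491] p [432.6 325.5  81.7] 
 total tool [ 0.5 -0.4  1.7] n 1 each [ 0.5 -0.4  1.7]
```

```bash

python3 -m inch '[[[1,0,0,0,0],[1,0,0,0,0],[1,-1.5,-2,-40,0],[1,-1.5,-2,-45,0]]]' 40; python3 snap.py w4; python3 s1.py; python3 plan2.py .47 .12 .20
```

```text
clock: 39.4
position: [0.4314, 0.3252, 0.1638]
ee_rot: [0.528, 3.079, -0.072]
force: [1.2, 0.7, -0.4]
width: 0.189
39.45 [433.1 328.2 171. ] 160.58 [ 0.0153 -0.0429] j [-0.1211  0.5374 -0.9335  1.7787  0.5188  1.1109 -0.0105] e [  4.2 -37.9  -5.3 -16.1   0.8  -0.2  -0.6]
clk 39.45 F [1.  2.8 4.4] yaw 160.58 tilt [ 0.0153 -0.0429] p [433.1 328.2 171. ] 
 total tool [-104.8 -184.9  -19.5] n 5 each [-21.  -37.   -3.9]
```

View pics/w4.png

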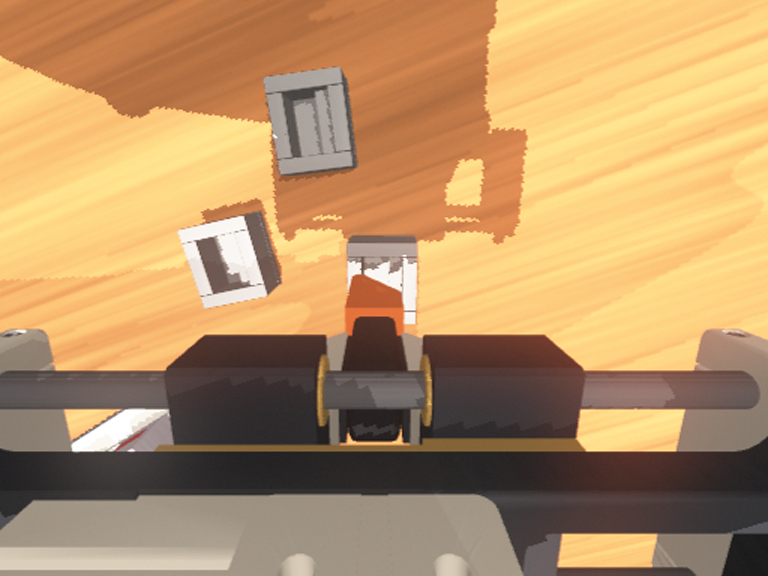

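```bash
python3 - <<'E'
from h import *
t=dict(np.load("top0.npz"));w=dict(np.load("w3.npz"))
ps=np.radians(13.5);X=np.array([np.cos(ps),np.sin(ps)]);Y=np.array([-np.sin(ps),np.cos(ps)])
c=lambda u,v:(180+(u-2.5)/6,140+(v-2.5)/6)
def pr(n,p): print(n,"xy",p[:2].round(4),"rail x %.1f y %.1f"%(p[:2]@X*1000,p[:2]@Y*1000))
for n,q,z in [("stop L top",(630,85),.069),("stop L bot",(668,268),.069),("stop R top",(664,78),.069),("stop R bot",(705,262),.069),
 ("Acaps",(525,145),.073),("Ac2",(575,134),.073),("Ac3",(549,253),.073),("Ac4",(600,242),.073),("Bc",(362,179),.073),("Bc",(413,168),.073),("Bc",(386,290),.073),("Bc",(437,277),.073),("Cc",(202,215),.073),("Cc",(252,203),.073),("Cc",(224,324),.073),("Cc",(275,313),.073),
 ("bed",(40,197),.012),("bed",(88,437),.012),("bed",(715,300),.012),("bed",(660,62),.012)]: pr(n,atz(t,c(*q),z))
f=w["frame"];cv2.imwrite("pics/w3c.png",cv2.resize(f[95:240,145:315],None,fx=4.5,fy=4.1,interpolation=cv2.INTER_CUBIC))
E
```

```text
stop L top xy [ 0.6183 -0.0879] rail x 580.7 y -229.8
stop L bot xy [ 0.5327 -0.1069] rail x 493.0 y -228.3
stop R top xy [ 0.622  -0.1038] rail x 580.5 y -246.1
stop R bot xy [ 0.5358 -0.1241] rail x 492.1 y -245.8
Acaps xy [ 0.5883 -0.0392] rail x 562.9 y -175.4
Ac2 xy [ 0.594  -0.0624] rail x 563.0 y -199.3
Ac3 xy [ 0.538  -0.0512] rail x 511.2 y -175.4
Ac4 xy [ 0.5437 -0.0748] rail x 511.2 y -199.7
Bc xy [0.5707 0.0362] rail x 563.4 y -98.0
Bc xy [0.5763 0.0127] rail x 563.4 y -122.2
Bc xy [0.5191 0.0239] rail x 510.4 y -97.9
Bc xy [5.257e-01 5.000e-04] rail x 511.3 y -122.3
Cc xy [0.5522 0.11  ] rail x 562.6 y -22.0
Cc xy [0.5583 0.087 ] rail x 563.2 y -45.8
Cc xy [0.5017 0.0984] rail x 510.8 y -21.5
Cc xy [0.5073 0.075 ] rail x 510.8 y -45.5
bed xy [0.5663 0.1932] rail x 595.7 y 55.6
bed xy [0.4506 0.1662] rail x 476.9 y 56.4
bed xy [ 0.5233 -0.1349] rail x 477.4 y -253.3
bed xy [ 0.6393 -0.1066] rail x 596.8 y -252.9
```

View pics/w3c.png

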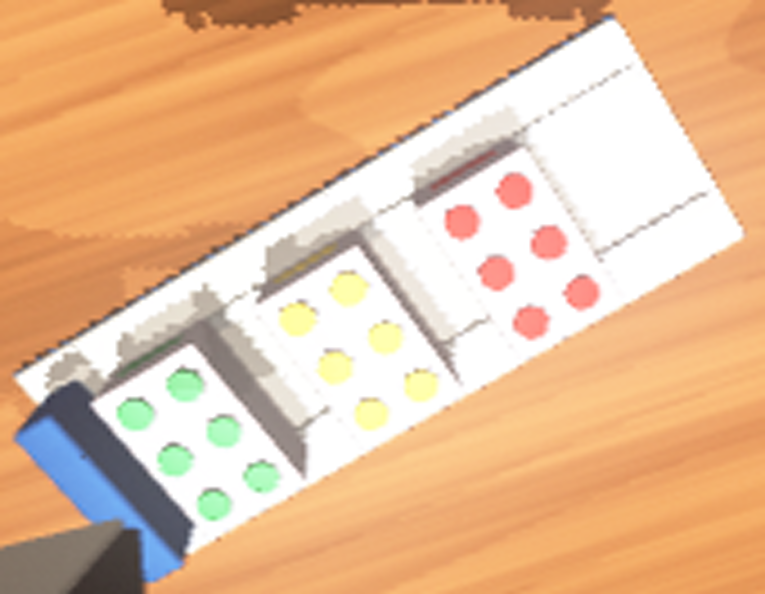

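```bash
python3 plan.py .5726 -.0847 .185 193.5
```

```text
pose [0.4331 0.3282 0.171 ] yaw 160.58 F [1.  2.8 4.4] w 0.195 clk 39.45 tilt [ 0.0153 -0.0429] rows 10
[[-26.9, -34.3, -1.4, -3.29], [-24.9, -35.8, -1.4, -3.29], [-22.8, -37.2, -1.4, -3.29], [-20.6, -38.4, -1.4, -3.29], [-18.4, -39.5, -1.4, -3.29], [-16.1, -40.5, -1.4, -3.29], [-13.7, -41.4, -1.4, -3.29], [-11.3, -42.1, -1.4, -3.29], [-8.9, -42.7, -1.4, -3.29], [-6.4, -43.1, -1.4, -3.29]]
```

```bash

python3 -m inch '[[[1,-27,-34,0,-3.3],[1,-25,-36,0,-3.3],[1,-23,-37,0,-3.3],[1,-21,-38,0,-3.3],[1,-18,-39,0,-3.3],[1,-16,-40,0,-3.3],[1,-14,-41,0,-3.3],[1,-11,-42,0,-3.3],[1,-9,-42,0,-3.3]]]' >/dev/null; python3 s1.py; python3 plan2.py .5726 -.0847 .175
```

```text
40.35 [565.7 -43.3 191. ] -167.79 [ 0.0211 -0.0373] j [ 0.6813  0.5918 -1.0805  1.7254  0.6096  1.1752  1.2079] e [ -3.  -62.1 -15.7 -24.9  -0.2  -0.1  -2.7]
clk 40.35 F [-0.1  0.5 -0.5] yaw -167.79 tilt [ 0.0211 -0.0373] p [565.7 -43.3 191. ] 
 total tool [  2.2 -41.2  17.6] n 1 each [  2.2 -41.2  17.6]
```

```bash

python3 -m inch '[[[1,2,-37,6,-1],[1,0,0,0,0]]]' >/dev/null; python3 s1.py; python3 snap.py w5; python3 plan2.py .5726 -.0847 .16
```

```text
40.55 [572.9 -90.1 184.8] -167.25 [ 0.0194 -0.0401] j [ 0.7435  0.616  -1.0706  1.7045  0.6294  1.1791  1.2907] e [  0.2 -62.1 -17.9 -28.2   0.5   0.    1.2]
clk 40.6 F [-0.4  0.4 -0.5] yaw -167.12 tilt [ 0.0202 -0.0383] p [572.7 -87.  185.3] 
 total tool [-0.1  3.3 25.2] n 1 each [-0.1  3.3 25.2]
```

View pics/w5.png

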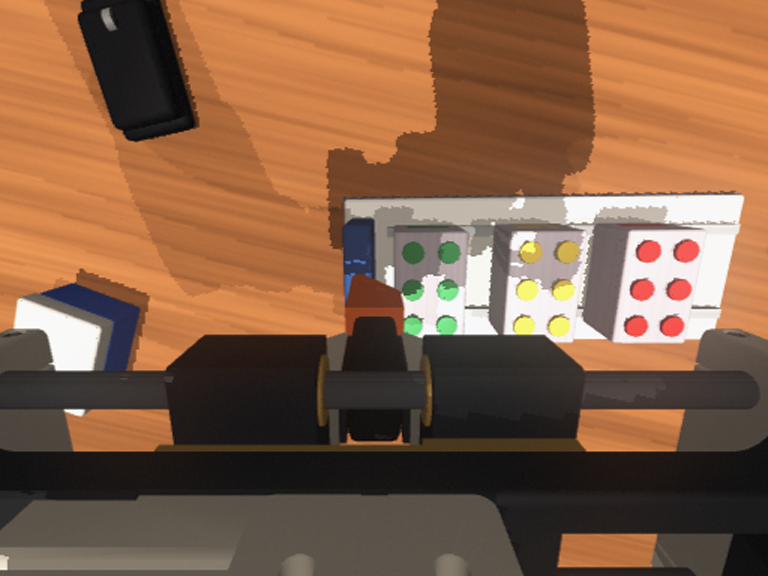

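```bash
python3 - <<'E'
from h import *
d=dict(np.load("w5.npz"));I=np.eye(4)
zu=.0737
P=[[.018,-.0105,zu],[.018,-.007,zu],[.018,-.013,zu-.006],[.018,.013,zu-.036],[.018,.013,zu-.062],[.018,-.013,zu-.062],[.015,-.009,zu-.112],[.015,.009,zu-.112]]
q=proj(d,P,I);print((q*1.5).round(1).tolist())
f=d["frame"][170:300,215:285].copy()
g=cv2.resize(f,None,fx=4.5,fy=4.5,interpolation=cv2.INTER_CUBIC)
for u,v in q: cv2.circle(g,(int((u-215+.5)*4.5),int((v-170+.5)*4.5)),3,(255,255,0),-1)
cv2.imwrite("pics/w5c.png",g)
E
```

```text
[[355.9, 277.5], [361.8, 277.5], [351.0, 279.7], [399.7, 292.9], [403.4, 307.8], [344.2, 307.8], [345.8, 361.5], [401.9, 361.5]]
```

View pics/w5c.png

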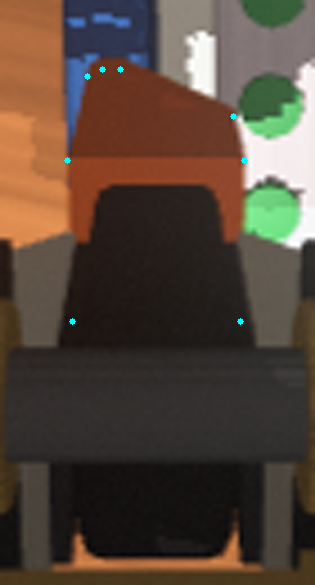

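```bash
python3 plan2.py .571 -.082 .15
python3 -m inch '[[[1,0,5,15,-0.6],[1,0,0,15,0],[1,0,0,0,0]]]' >/dev/null; python3 s1.py;python3 plan2.py .571 -.082 .0857
```

```text
clk 40.6 F [-0.4  0.4 -0.5] yaw -167.12 tilt [ 0.0202 -0.0383] p [572.7 -87.  185.3] 
 total tool [ 1.   6.7 35.1] n 1 each [ 1.   6.7 35.1]
40.9 [571.1 -80.  152.3] -166.31 [ 0.0198 -0.0373] j [ 0.7169  0.6455 -1.051   1.7495  0.6658  1.1219  1.2558] e [ -0.1 -62.3 -17.7 -26.1   0.5  -0.4  -0.2]
clk 40.9 F [-0.3  0.1 -1.2] yaw -166.31 tilt [ 0.0198 -0.0373] p [571.1 -80.  152.3] 
 total tool [ 1.3  0.8 66.6] n 2 each [ 0.6  0.4 33.3]
```

```bash

python3 -m inch '[[[1,0,0,24,0],[1,0,0,14,0],[1,0,0,0,0]]]' 60 >/dev/null; python3 s1.py;python3 plan2.py .571 -.082 .0857
```

```text
41.2 [573.4 -80.4 114. ] -166.08 [ 0.0233 -0.0413] j [ 0.6902  0.6856 -1.0141  1.7871  0.7202  1.0588  1.214 ] e [ -1.3 -63.5 -18.9 -23.5  -0.1  -0.4  -0.2]
clk 41.2 F [-0.4 -2.1 -1. ] yaw -166.08 tilt [ 0.0233 -0.0413] p [573.4 -80.4 114. ] 
 total tool [ 3.1  0.3 28.3] n 1 each [ 3.1  0.3 28.3]
```

```bash

python3 -m inch '[[[1,2,0,12,0],[1,0,0,12,0],[1,0,0,8,0]]]' 60 >/dev/null; python3 s1.py;python3 plan2.py .571 -.082 .0857
```

```text
41.5 [575.9 -79.8  85. ] -165.95 [ 0.0313 -0.0419] j [ 0.67    0.7164 -0.9846  1.8148  0.766   1.0056  1.1773] e [ -1.9 -61.7 -17.1 -20.    0.1  -0.9   0.2]
clk 41.5 F [-14.8   1.2  73.1] yaw -165.95 tilt [ 0.0313 -0.0419] p [575.9 -79.8  85. ] 
 total tool [ 5.2 -1.  -0.8] n 1 each [ 5.2 -1.  -0.8]
```

```bash

python3 -m inch '[[[1,2,-3,-1,0]]]' 60 >/dev/null; python3 s1.py;python3 plan2.py .571 -.082 .0857; python3 -m inch '[[[1,1,-4,0,0]]]' 60 >/dev/null;python3 plan2.py .571 -.082 .0857;python3 s1.py; python3 snap.py w6
```

```text
41.6 [574.8 -80.4  86.1] -165.81 [ 0.0319 -0.0391] j [ 0.6758  0.7146 -0.9879  1.8166  0.7632  1.0045  1.1835] e [  3.7 -67.6 -14.1 -23.9   2.8   2.3  -0.3]
clk 41.6 F [ 0.7  7.8 -3.9] yaw -165.81 tilt [ 0.0319 -0.0391] p [574.8 -80.4  86.1] 
 total tool [ 4.1 -0.6  0.3] n 1 each [ 4.1 -0.6  0.3]
clk 41.7 F [-0.   9.3 -2.3] yaw -165.63 tilt [ 0.0324 -0.0345] p [574.6 -80.8  86.3] 
 total tool [ 3.8 -0.3  0.5] n 1 each [ 3.8 -0.3  0.5]
41.7 [574.6 -80.8  86.3] -165.63 [ 0.0324 -0.0345] j [ 0.6812  0.7155 -0.991   1.8165  0.7607  1.0032  1.1911] e [  4.4 -67.4 -13.3 -23.9   3.1   2.2  -0.1]
```

View pics/w6.png

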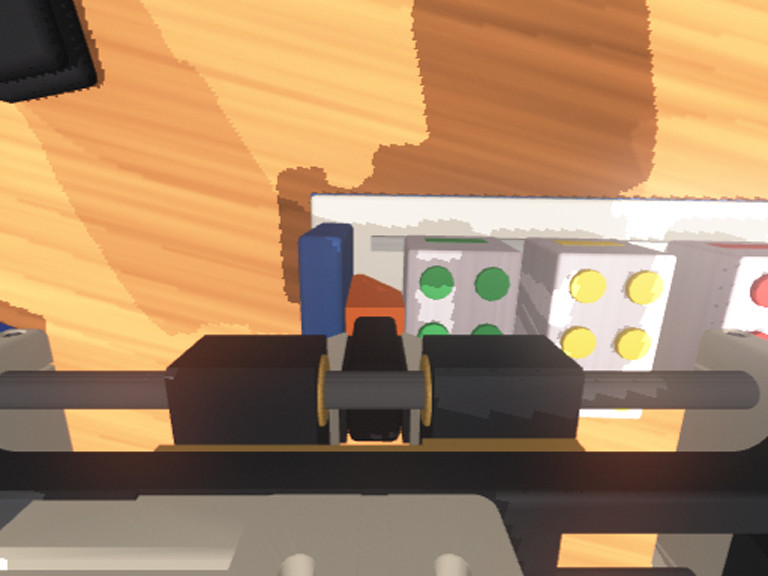

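```bash

python3 -m inch '[[[1,0,-9,0,0],[1,0,-9,0,0],[1,0,-9,0,0]]]' 60 ; python3 s1.py
```

```text
clock: 42.05
position: [0.5753, -0.0829, 0.0867]
ee_rot: [-0.416, 3.09, -0.011]
force: [-8.4, 18.1, 3.2]
width: 0.194
42.05 [575.3 -82.9  86.7] -164.67 [ 0.024  -0.0036] j [ 0.7099  0.7313 -1.0098  1.8015  0.7402  1.0105  1.2426] e [  8.6 -68.3  -8.8 -28.    7.4   1.3   0. ]
```

```bash

python3 -m inch '[[[1,0,-6,0,1],[1,0,-2,2,1]]]' 60 ; python3 s1.py; python3 snap.py w7
```

```text
clock: 42.25
position: [0.5757, -0.0825, 0.0855]
ee_rot: [-0.373, 3.097, 0.005]
force: [-5.4, -5.4, 29.2]
width: 0.192
42.25 [575.7 -82.5  85.5] -166.28 [0.0218 0.0056] j [ 0.7122  0.7345 -1.0074  1.7983  0.7316  1.0072  1.225 ] e [ -2.5 -52.4 -15.4 -17.5  -0.5  -2.3   0.5]
```

View pics/w7.png

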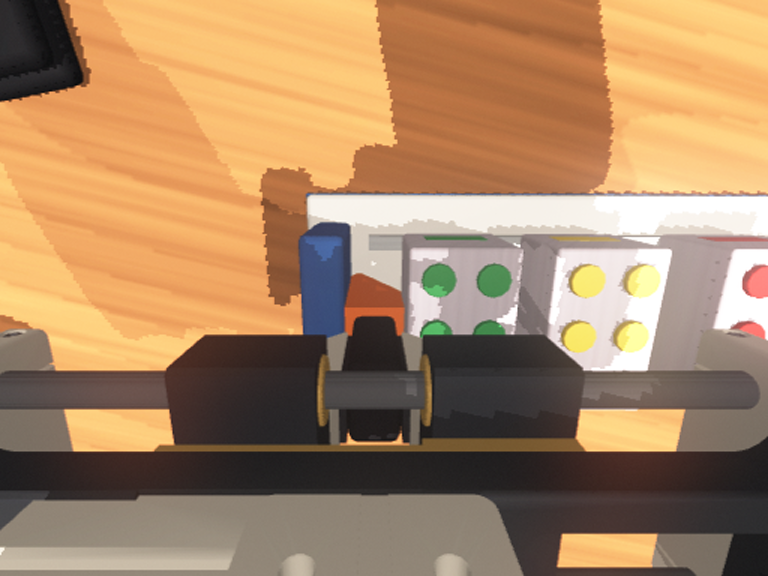

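```bash
python3 - <<'E'
from h import *
d=dict(np.load("w7.npz"));f=d["frame"][140:235,190:360]
cv2.imwrite("pics/w7c.png",cv2.resize(f,None,fx=4.5,fy=4.5,interpolation=cv2.INTER_CUBIC))
E
```

```text
(no output)
```

View pics/w7c.png

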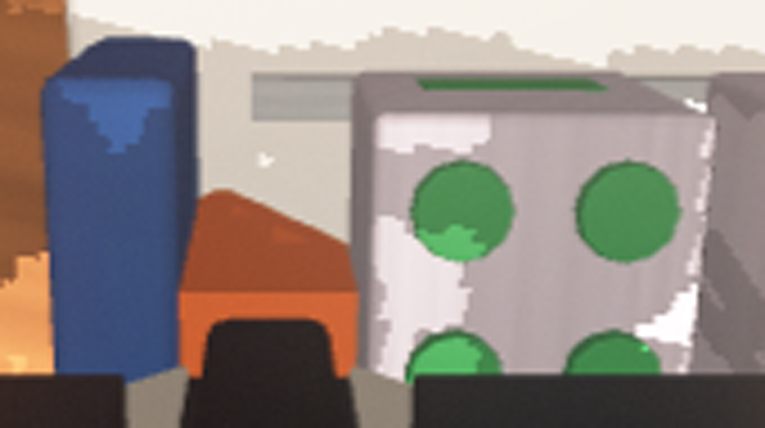

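```bash
cat > rl.py <<'E'
from h import *
ps=np.radians(13.5);X=np.array([np.cos(ps),np.sin(ps)]);Y=np.array([-np.sin(ps),np.cos(ps)])
def rail(d,uv,z,T=None):
    p=atz(d,uv,z,T)[:2];return np.round([p@X*1000,p@Y*1000],1)
E
python3 - <<'E'
from rl import *
d=dict(np.load("w7.npz"));T=d["Twt"];c=lambda u,v:(190+(u-1.75)/4.5,140+(v-1.75)/4.5)
for n,q,z in [("stop R top back",(171,82),.069),("stop R top",(178,260),.069),("A near top back",(376,117),.069),("A near",(373,260),.069),("A far back",(712,117),.069),("A far",(695,300),.069),("bot stop",(197,100),.012),("A foot",(352,110),.012),("gauge top L",(179,292),.074),("gauge top R",(358,292),.074),("cap",(463,211),.073),("cap",(628,211),.073)]: print(n,rail(d,c(*q),z,T))
E
```

```text
stop R top back [ 492.3 -228.7]
stop R top [ 518.8 -228.1]
A near top back [ 497.2 -199.3]
A near [ 518.6 -199.1]
A far back [ 497.  -150.9]
A far [ 524.7 -150.5]
bot stop [ 503.7 -228.3]
A foot [ 505.5 -198.7]
gauge top L [ 522.2 -227.7]
gauge top R [ 522.  -201.6]
cap [ 510.1 -186.7]
cap [ 510. -163.]
```

```bash
cat > pr.py <<'E'
# target in rail coords (mm): x y, tcp z mm -> single-shift tool deltas
import sys
from rl import *
from plan import arm,yaw
s=arm.observe();m=R.from_rotvec(s["ee_rot"]).as_matrix();p=s["position"]*1000
rx,ry=p[:2]@X,p[:2]@Y;t=m[:2,2]
print("clk",round(s["clock"],2),"rail %.1f %.1f z %.1f"%(rx,ry,p[2]),"yawerr",round((yaw(s)-193.5+180)%360-180,2),"tilt rail x,y",round(t@X,4),round(t@Y,4),"Frail",round(s["force"][:2]@X,1),round(s["force"][:2]@Y,1),round(s["force"][2],1),"w",round(s["width"],3))
for a in sys.argv[1:]:
    x,y,z=map(float,a.split(","));w=X*x+Y*y;d=np.array([w[0],w[1],z])-p;print("->",a,(m.T@d).round(1))
E
python3 -m inch '[[[1,-1,0,-44,0],[1,-1,10,-34,0]]]' 60 >/dev/null; python3 pr.py 538,-135,160
```

```text
clk 42.5 rail 537.5 -204.4 z 160.7 yawerr 0.16 tilt rail x,y 0.0134 0.0029 Frail 0.3 -0.8 -1.2 w 0.189
-> 538,-135,160 [-0.7 69.4  0.9]
```

```bash
python3 -m inch '[[[1,0,36,0,0],[1,0,30,0,0],[1,0,0,0,0]]]' 60 >/dev/null; python3 pr.py 538,-135,130.5; python3 snap.py w8;python3 pr.py 538,-135,130.5
```

```text
clk 42.8 rail 539.5 -134.1 z 165.8 yawerr 0.2 tilt rail x,y 0.0202 0.0022 Frail 0.2 1.0 -1.1 w 0.194
-> 538,-135,130.5 [ 2.2 -1.  35.2]
clk 42.85 rail 539.3 -136.3 z 165.3 yawerr 0.11 tilt rail x,y 0.0193 0.0011 Frail -0.7 -0.5 -0.6 w 0.192
-> 538,-135,130.5 [ 2.   1.3 34.8]
```

View pics/w8.png

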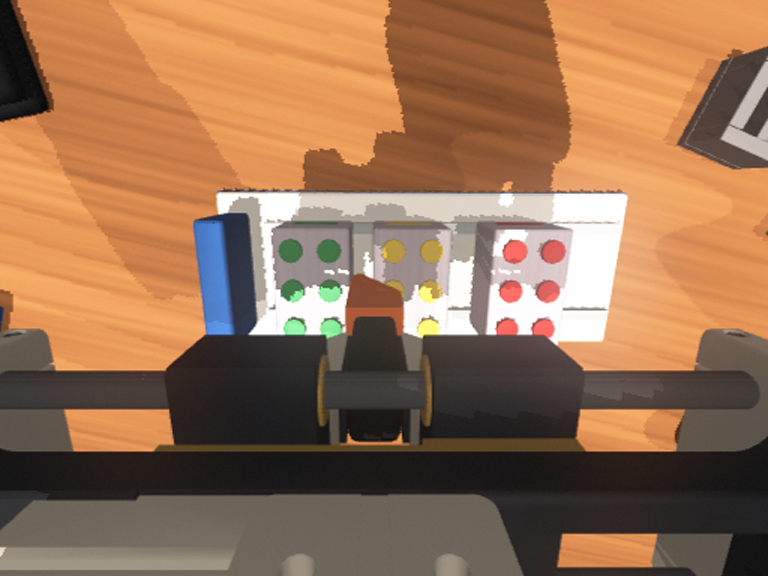

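```bash
cat > caps.py <<'E'
import sys
from rl import *
d=dict(np.load(sys.argv[1]+".npz"));T=d["Twt"];f=d["frame"]
h=cv2.cvtColor(f,cv2.COLOR_BGR2HSV)
for n,lo,hi in (("A",45,85),("B",20,34),("C",0,8)):
    m=((h[...,0]>=lo)&(h[...,0]<=hi)&(h[...,1]>110)&(h[...,2]>60)).astype(np.uint8)
    if n=="C": m|=((h[...,0]>=172)&(h[...,1]>110)&(h[...,2]>60)).astype(np.uint8)
    k,l,st,c=cv2.connectedComponentsWithStats(m)
    for i in range(1,k):
        x,y,w,hh,a=st[i]
        if a>60 and .7<w/hh<1.4 and y<225:
            print(n,a,(w,hh),rail(d,(x+w/2-.5,y+hh/2-.5),.073,T))
E
python3 caps.py w8; echo; python3 caps.py w7;echo; python3 caps.py w5
```

```text
B 186 (np.int32(15), np.int32(15)) [ 510.1 -122. ]
B 185 (np.int32(15), np.int32(16)) [510.5 -98.6]
B 165 (np.int32(15), np.int32(14)) [535.7 -98.5]
B 135 (np.int32(14), np.int32(14)) [561.4 -98.9]
C 187 (np.int32(16), np.int32(16)) [510.3 -46.6]
C 188 (np.int32(16), np.int32(16)) [510.2 -22.2]
C 395 (np.int32(35), np.int32(41)) [ 545.4 -135. ]
C 170 (np.int32(15), np.int32(15)) [536.1 -46.4]
C 164 (np.int32(15), np.int32(14)) [536.5 -22.2]
C 135 (np.int32(14), np.int32(11)) [560.7 -46.5]
C 139 (np.int32(14), np.int32(13)) [561.6 -22.6]

A 315 (np.int32(21), np.int32(21)) [ 510.3 -163.1]
A 314 (np.int32(20), np.int32(20)) [ 510.7 -186.7]
B 407 (np.int32(24), np.int32(23)) [ 510.1 -123.2]
B 371 (np.int32(23), np.int32(21)) [ 535.8 -123.1]
B 157 (np.int32(18), np.int32(20)) [ 535.4 -101.2]
C 277 (np.int32(17), np.int32(22)) [510.1 -50.2]

A 110 (np.int32(12), np.int32(13)) [ 510.1 -175.4]
A 91 (np.int32(13), np.int32(11)) [ 537.1 -176. ]
A 112 (np.int32(12), np.int32(12)) [ 561.6 -199.7]
A 122 (np.int32(13), np.int32(12)) [ 561.5 -176.2]
B 172 (np.int32(15), np.int32(15)) [ 510.4 -122.7]
B 176 (np.int32(15), np.int32(15)) [510.6 -98.4]
B 150 (np.int32(15), np.int32(13)) [ 536.1 -122.5]
B 160 (np.int32(15), np.int32(13)) [536.1 -98.5]
B 146 (np.int32(14), np.int32(13)) [ 562.  -122.8]
B 149 (np.int32(15), np.int32(13)) [561.9 -98.8]
C 184 (np.int32(17), np.int32(14)) [510.4 -46.6]
C 187 (np.int32(17), np.int32(15)) [510.  -22.9]
C 801 (np.int32(39), np.int32(41)) [ 546.7 -226.5]
C 172 (np.int32(16), np.int32(15)) [536.2 -46.8]
C 172 (np.int32(16), np.int32(13)) [536.2 -22.4]
C 163 (np.int32(16), np.int32(14)) [562.3 -46.6]
C 169 (np.int32(16), np.int32(14)) [562.2 -22.7]
```

```bash
python3 -m inch '[[[1,1,0,22,0],[1,0,0,11,0],[1,0,0,0,0]]]' 60 >/dev/null; python3 pr.py 538,-141,131; python3 -m inch '[[[1,0,-5,0,0],[1,0,0,0,0]]]' 60 >/dev/null;python3 pr.py 538,-141,131
```

```text
clk 43.15 rail 539.2 -136.8 z 131.1 yawerr 0.12 tilt rail x,y 0.0195 0.0011 Frail 0.8 1.2 -1.5 w 0.195
-> 538,-141,131 [ 1.3 -4.2  0.1]
clk 43.35 rail 539.3 -140.6 z 131.2 yawerr 0.16 tilt rail x,y 0.0188 0.0045 Frail -0.5 0.6 -1.2 w 0.197
-> 538,-141,131 [ 1.3 -0.4  0.2]
```

```bash
python3 -m inch '[[[1,0,2,-36,0],[1,0,-38,0,0],[1,0,-35,0,0],[1,0,0,0,0]]]' 60 >/dev/null; python3 pr.py 538,-214,90; python3 snap.py w9; python3 caps.py w9; python3 pr.py 538,-214,90
```

```text
clk 43.75 rail 539.0 -216.6 z 170.0 yawerr 0.15 tilt rail x,y 0.0188 0.0012 Frail -0.7 0.5 -1.3 w 0.195
-> 538,-214,90 [ 2.5  2.5 80. ]
A 148 (np.int32(14), np.int32(14)) [ 510.6 -166.7]
A 118 (np.int32(13), np.int32(14)) [ 536.3 -166.8]
A 69 (np.int32(10), np.int32(12)) [ 537.4 -188.7]
A 119 (np.int32(13), np.int32(12)) [ 561.3 -190.5]
A 122 (np.int32(14), np.int32(11)) [ 560.7 -166.9]
B 184 (np.int32(15), np.int32(15)) [ 510.  -122.5]
B 186 (np.int32(16), np.int32(15)) [509.9 -99.1]
B 164 (np.int32(15), np.int32(14)) [ 536.2 -122.7]
B 167 (np.int32(15), np.int32(14)) [536.1 -99.2]
B 146 (np.int32(14), np.int32(12)) [ 561.1 -122.7]
B 159 (np.int32(15), np.int32(14)) [562.1 -98.9]
C 187 (np.int32(16), np.int32(15)) [509.8 -46.7]
C 186 (np.int32(16), np.int32(16)) [510.2 -22.8]
C 964 (np.int32(39), np.int32(41)) [ 546.2 -216.6]
C 177 (np.int32(16), np.int32(14)) [535.9 -46.8]
C 173 (np.int32(17), np.int32(14)) [535.9 -22.8]
C 167 (np.int32(15), np.int32(14)) [562.  -46.6]
C 173 (np.int32(16), np.int32(14)) [561.9 -22.9]
clk 43.8 rail 538.9 -214.2 z 170.0 yawerr 0.25 tilt rail x,y 0.0188 0.0025 Frail 0.5 0.8 -0.6 w 0.193
-> 538,-214,90 [ 2.4  0.  80. ]
```

```bash
python3 -m inch '[[[1,1,0,30,0],[1,1,0,26,0],[1,0,0,10,0],[1,0,0,6,0]]]' 60 >/dev/null; python3 pr.py 538,-214.6,85.5
```

```text
clk 44.2 rail 541.0 -215.1 z 100.2 yawerr 0.14 tilt rail x,y 0.0248 -0.0016 Frail 0.1 -1.0 7.4 w 0.193
-> 538,-214.6,85.5 [ 3.3  0.5 14.6]
```

```bash
python3 -m inch '[[[1,2,0,8,0],[1,1,-1,5,0]]]' 60 >/dev/null; python3 pr.py 538,-214.6,85.5;  python3 -m inch '[[[1,0,-1,2,0]]]' 60 >/dev/null; python3 pr.py 538,-214.6,85.5; python3 snap.py w10; python3 caps.py w10
```

```text
clk 44.4 rail 540.2 -215.1 z 88.9 yawerr 0.2 tilt rail x,y 0.0281 -0.0021 Frail -0.5 3.4 1.4 w 0.191
-> 538,-214.6,85.5 [2.3 0.5 3.3]
clk 44.5 rail 540.4 -215.1 z 87.2 yawerr 0.25 tilt rail x,y 0.0281 -0.0014 Frail -0.1 1.9 1.6 w 0.193
-> 538,-214.6,85.5 [2.4 0.5 1.6]
A 320 (np.int32(21), np.int32(20)) [ 510.4 -189.3]
A 294 (np.int32(20), np.int32(20)) [ 510.3 -165.4]
B 404 (np.int32(24), np.int32(22)) [ 510. -123.]
B 364 (np.int32(23), np.int32(21)) [ 535.6 -122.8]
B 151 (np.int32(18), np.int32(20)) [ 535.1 -100.8]
C 288 (np.int32(18), np.int32(21)) [510.  -49.9]
C 616 (np.int32(40), np.int32(34)) [ 519.4 -215. ]
```

View pics/w10.png

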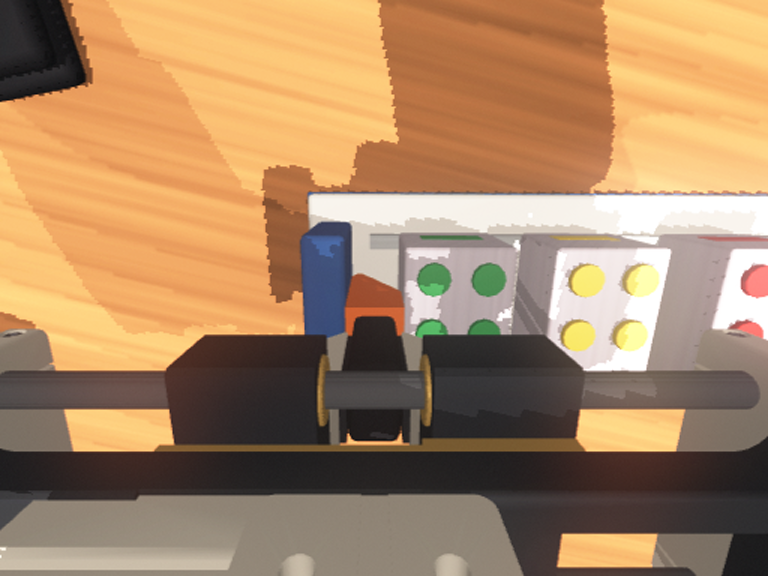

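```bash
python3 -m inch '[[[1,0,-1,4,0]]]' 60 >/dev/null; python3 pr.py 538,-214.6,85.5
```

```text
clk 44.65 rail 541.6 -215.0 z 85.2 yawerr 0.29 tilt rail x,y 0.03 -0.0013 Frail -13.9 3.3 55.6 w 0.197
-> 538,-214.6,85.5 [ 3.6  0.4 -0.4]
```

```bash
python3 -m inch '[[[1,0,0,-46,0],[1,1,8,-36,0],[1,0,36,0,0],[1,0,28,0,0],[1,0,0,0,0]]]' 60 >/dev/null; python3 pr.py 538,-139,90;python3 snap.py w11; python3 caps.py w11|head -12;python3 pr.py 538,-139,100
```

```text
clk 45.15 rail 537.6 -141.8 z 170.8 yawerr 0.17 tilt rail x,y 0.0296 -0.0016 Frail 0.2 0.4 -1.0 w 0.193
-> 538,-139,90 [ 2.   2.9 80.8]
A 65 (np.int32(13), np.int32(11)) [ 509.1 -165. ]
B 182 (np.int32(15), np.int32(15)) [ 509.9 -122.1]
B 180 (np.int32(15), np.int32(15)) [509.8 -98.3]
B 125 (np.int32(14), np.int32(15)) [ 535.7 -122. ]
B 157 (np.int32(14), np.int32(14)) [536.1 -98.4]
B 143 (np.int32(14), np.int32(12)) [561.2 -98.2]
C 180 (np.int32(16), np.int32(16)) [510.1 -46.3]
C 172 (np.int32(15), np.int32(15)) [510.5 -22. ]
C 163 (np.int32(14), np.int32(14)) [535.9 -46.5]
C 162 (np.int32(15), np.int32(14)) [535.8 -22.4]
C 143 (np.int32(15), np.int32(12)) [561.  -46.3]
C 153 (np.int32(14), np.int32(14)) [562.  -22.5]
clk 45.2 rail 537.5 -143.9 z 170.4 yawerr 0.08 tilt rail x,y 0.0289 -0.0027 Frail -0.3 -0.4 -1.7 w 0.191
-> 538,-139,100 [ 1.5  5.1 70.4]
```

```bash
python3 -m inch '[[[1,1,4,16,0],[1,0,0,0,0]]]' 60 >/dev/null; python3 pr.py 538,-139,100
```

```text
clk 45.4 rail 536.4 -141.7 z 152.6 yawerr -0.02 tilt rail x,y 0.0279 -0.0044 Frail -0.7 -0.1 -1.5 w 0.194
-> 538,-139,100 [-0.1  2.9 52.6]
```

```bash
python3 -m inch '[[[1,0,3,0,0],[1,0,0.5,0,0]]]' 60 >/dev/null; python3 pr.py 538,-139,100
```

```text
clk 45.6 rail 535.7 -139.5 z 151.1 yawerr -0.13 tilt rail x,y 0.0255 -0.0041 Frail -0.9 0.7 -0.9 w 0.195
-> 538,-139,100 [-1.   0.7 51.1]
```

```bash
python3 -m inch '[[[1,-1,0.8,18,0],[1,0,0,8,0]]]' 60 >/dev/null; python3 pr.py 538,-138.8,100
```

```text
clk 45.8 rail 538.5 -138.9 z 124.6 yawerr -0.2 tilt rail x,y 0.028 -0.0037 Frail -1.1 0.5 0.6 w 0.195
-> 538,-138.8,100 [ 1.2  0.2 24.6]
```

```bash
python3 -m inch '[[[1,0,0.3,12,0],[1,0,0.3,10,0]]]' 60 >/dev/null; python3 pr.py 538,-138.8,100;python3 -m inch '[[[1,1,0.3,8,0]]]' 60 >/dev/null; python3 pr.py 538,-138.8,86
```

```text
clk 46.0 rail 541.9 -138.8 z 103.3 yawerr -0.22 tilt rail x,y 0.033 -0.005 Frail -1.1 -1.6 6.1 w 0.19
-> 538,-138.8,100 [4.  0.  3.2]
clk 46.1 rail 542.0 -138.8 z 95.0 yawerr -0.23 tilt rail x,y 0.0344 -0.0055 Frail -0.5 -1.2 5.8 w 0.191
-> 538,-138.8,86 [4.3 0.1 8.9]
```

```bash
python3 -m inch '[[[1,2,0.2,6,0],[1,1,0,4,0]]]' 60 >/dev/null; python3 pr.py 538,-138.8,86; python3 snap.py w12; python3 caps.py w12
```

```text
clk 46.3 rail 541.4 -138.7 z 85.2 yawerr -0.22 tilt rail x,y 0.038 -0.006 Frail -13.5 0.5 56.1 w 0.196
-> 538,-138.8,86 [ 3.3 -0.1 -1. ]
A 350 (np.int32(22), np.int32(22)) [ 510.3 -188.7]
A 344 (np.int32(21), np.int32(22)) [ 510.3 -165.2]
B 396 (np.int32(23), np.int32(23)) [ 510.1 -113.1]
B 407 (np.int32(23), np.int32(23)) [510.1 -89.3]
C 411 (np.int32(24), np.int32(22)) [509.9 -46.8]
C 165 (np.int32(21), np.int32(22)) [ 515.1 -143.3]
C 380 (np.int32(23), np.int32(21)) [535.8 -46.6]
C 312 (np.int32(22), np.int32(20)) [536.2 -22.8]
```

View pics/w12.png

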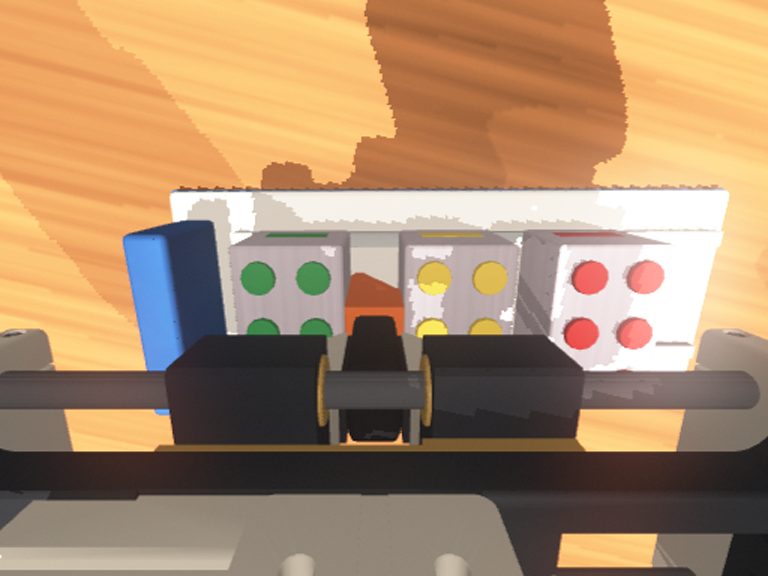

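```bash
python3 -m inch '[[[1,1,0,-46,0],[1,1,8,-36,0],[1,0,36,0,0],[1,0,30,0,0],[1,0,0,0,0]]]' 60 >/dev/null; python3 pr.py 538,-62.8,152
```

```text
clk 46.85 rail 536.3 -63.8 z 166.6 yawerr -0.48 tilt rail x,y 0.0358 -0.0052 Frail 0.4 0.4 -0.8 w 0.193
-> 538,-62.8,152 [-1.2  1.1 14.6]
```

```bash
python3 -m inch '[[[1,0,1,14,-0.5],[1,0,0,0,0]]]' 60 >/dev/null; python3 pr.py 538,-62.8,125
```

```text
clk 47.05 rail 536.6 -63.7 z 150.4 yawerr 0.08 tilt rail x,y 0.035 -0.0064 Frail -0.4 -0.8 -1.1 w 0.194
-> 538,-62.8,125 [-0.5  1.1 25.4]
```

```bash
python3 -m inch '[[[1,0,1.3,17,0],[1,0,0.2,8,0]]]' 60 >/dev/null; python3 pr.py 538,-62.6,100
```

```text
clk 47.25 rail 538.4 -63.1 z 124.4 yawerr -0.01 tilt rail x,y 0.0361 -0.0053 Frail -1.2 1.9 0.8 w 0.194
-> 538,-62.6,100 [ 1.2  0.7 24.4]
```

```bash
python3 -m inch '[[[1,1,0.7,12,0],[1,1,0.3,10,0]]]' 60 >/dev/null; python3 pr.py 538,-62.6,86;python3 -m inch '[[[1,1,0.2,8,0]]]' 60 >/dev/null; python3 pr.py 538,-62.6,86
```

```text
clk 47.45 rail 540.2 -63.5 z 103.2 yawerr -0.13 tilt rail x,y 0.0412 -0.0059 Frail -0.0 -0.3 5.5 w 0.194
-> 538,-62.6,86 [ 2.9  1.  17.1]
clk 47.55 rail 540.3 -63.7 z 95.1 yawerr -0.17 tilt rail x,y 0.0425 -0.0056 Frail -0.8 1.8 5.2 w 0.19
-> 538,-62.6,86 [2.7 1.1 9. ]
```

```bash
python3 -m inch '[[[1,2,0.1,6,0],[1,1,0,3.5,0]]]' 60 >/dev/null; python3 pr.py 538,-62.6,86; python3 snap.py w13; python3 caps.py w13
```

```text
clk 47.75 rail 539.2 -63.6 z 85.3 yawerr -0.22 tilt rail x,y 0.045 -0.0043 Frail -7.0 0.1 44.0 w 0.196
-> 538,-62.6,86 [ 1.1  1.  -0.8]
A 354 (np.int32(22), np.int32(21)) [ 510.3 -188.9]
A 117 (np.int32(17), np.int32(20)) [ 510.  -166.5]
A 259 (np.int32(20), np.int32(19)) [ 536.3 -189.2]
B 401 (np.int32(23), np.int32(22)) [ 510.1 -113.4]
B 389 (np.int32(23), np.int32(22)) [510.2 -89.5]
C 396 (np.int32(23), np.int32(23)) [509.9 -37.9]
C 391 (np.int32(23), np.int32(23)) [510.  -14.1]
```

View pics/w13.png

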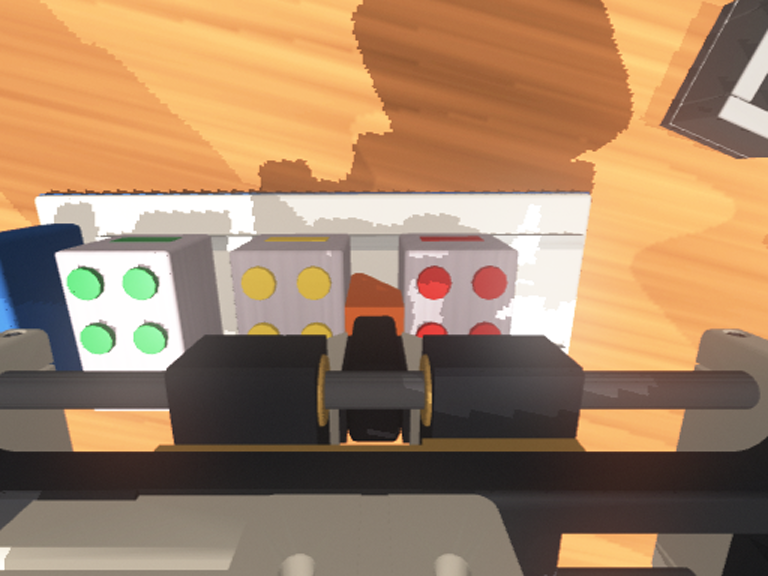

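```bash
python3 -m inch '[[[1,0,0,-46,0],[1,0,0,-42,0]]]' 60 >/dev/null; python3 plan.py .430 .322 .175 160.6
```

```text
pose [0.5315 0.0614 0.1693] yaw -166.71 F [ 0.8 -0.4 -0.6] w 0.192 clk 48.0 tilt [0.0328 0.0049] rows 6
[[6.5, 46.2, -0.9, 5.45], [10.8, 45.3, -0.9, 5.45], [15.1, 44.1, -0.9, 5.45], [19.2, 42.5, -0.9, 5.45], [23.1, 40.5, -0.9, 5.45], [26.9, 38.1, -0.9, 5.45]]
```

```bash
python3 -m inch '[[[1,6,46,-2,5.4],[1,11,45,-1,5.4],[1,15,44,-1,5.4],[1,19,42,-1,5.4],[1,23,40,-1,5.4],[1,22,30,-1,5.4],[1,0,0,0,0]]]' 60 >/dev/null; python3 plan.py .430 .322 .150 160.6; python3 snap.py w14; python3 s1.py
```

```text
pose [0.4385 0.3114 0.1755] yaw 158.51 F [ 0.3 -0.2 -0.7] w 0.192 clk 48.7 tilt [0.0366 0.0003] rows 1
[[11.8, 6.7, 25.5, -2.09]]
48.75 [439.9 308.5 174.9] 158.54 [ 0.0366 -0.0022] j [-0.0537  0.4937 -0.9328  1.8255  0.4934  1.0408  0.0151] e [ -2.5 -55.3 -13.4 -27.9  -0.1  -0.3  -1. ]
```

View pics/w14.png

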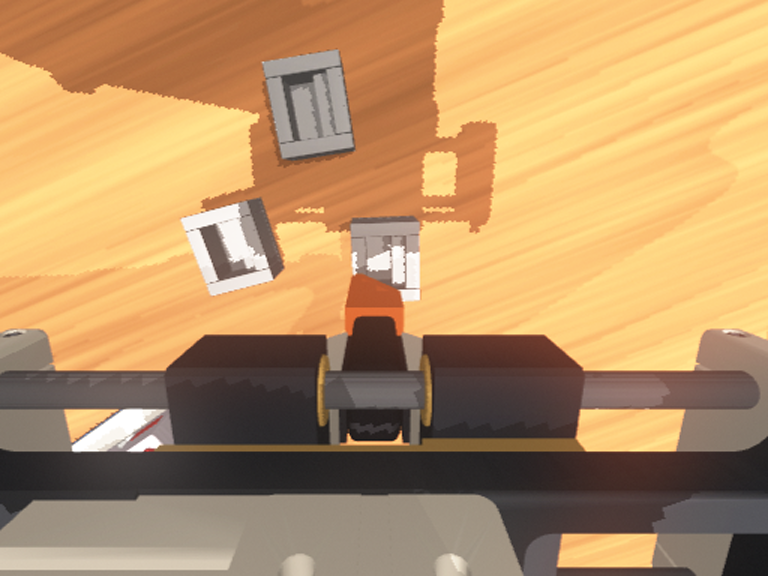

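```bash
python3 - <<'E'
from h import *
d=dict(np.load("w14.npz"));f=d["frame"][135:205,220:290]
cv2.imwrite("pics/w14c.png",cv2.resize(f,None,fx=8,fy=8,interpolation=cv2.INTER_CUBIC))
E
```

```text
(no output)
```

View pics/w14c.png

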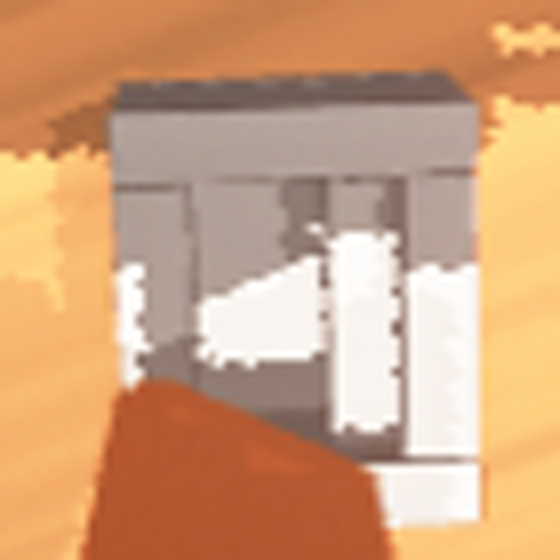

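```bash
python3 - <<'E'
from h import *
d=dict(np.load("w14.npz"));T=d["Twt"];c=lambda u,v:(220+(u-3.5)/8,135+(v-3.5)/8)
P=np.array([atz(d,c(*q),.04,T)[:2] for q in [(110,114),(477,103),(480,521)]])
print(P.round(4).tolist(),"ctr",((P[0]+P[2])/2).round(4),np.linalg.norm(P[1]-P[0]),np.linalg.norm(P[2]-P[1]),np.degrees(np.arctan2(*(P[1]-P[2])[::-1])),np.degrees(np.arctan2(*(P[1]-P[0])[::-1])))
Q=np.array([atz(d,c(*q),.04,T)[:2] for q in [(190,183),(405,175),(403,460)]])
print("pocket ctr",((Q[0]+Q[2])/2).round(4),np.linalg.norm(Q[1]-Q[0]),np.linalg.norm(Q[2]-Q[1]))
E
python3 plan.py .4297 .3255 .12 160.5
```

```text
[[0.3958, 0.3118], [0.4125, 0.3581], [0.4681, 0.3388]] ctr [0.4319 0.3253] 0.04924826658958447 0.05883783624407039 160.83963599229898 70.18784482356274
pocket ctr [0.432  0.3251] 0.029129892830676372 0.04011000523065125
pose [0.4399 0.3085 0.1749] yaw 158.54 F [ 0.2 -0.8 -1.2] w 0.188 clk 48.75 tilt [ 0.0366 -0.0022] rows 2
[[7.8, 6.0, 27.5, -0.98], [7.7, 6.2, 27.5, -0.98]]
```

```bash
python3 -m inch '[[[1,15,12,20,-2],[1,0,0,15,0],[1,0,0,0,0]]]' 60 >/dev/null; python3 plan2.py .4295 .3254 .125
```

```text
clk 49.05 F [-0.1  0.  -1.3] yaw 160.5 tilt [ 0.0368 -0.0076] p [434.1 320.4 137. ] 
 total tool [ 6.5  3.2 11.8] n 1 each [ 6.5  3.2 11.8]
```

```bash
python3 -m inch '[[[1,6,3.5,8,0],[1,0,0,0,0]]]' 60 >/dev/null; python3 plan2.py .4295 .3254 .105;python3 snap.py w15;python3 plan2.py .4295 .3254 .105
```

```text
clk 49.25 F [ 0.2  0.  -0.9] yaw 160.3 tilt [ 0.0362 -0.0096] p [431.1 323.1 127.9] 
 total tool [ 3.1  1.5 22.8] n 1 each [ 3.1  1.5 22.8]
clk 49.3 F [ 0.4 -0.9 -0.4] yaw 160.28 tilt [ 0.0371 -0.0095] p [431.8 323.  128.5] 
 total tool [ 3.9  1.4 23.4] n 1 each [ 3.9  1.4 23.4]
```

View pics/w15.png

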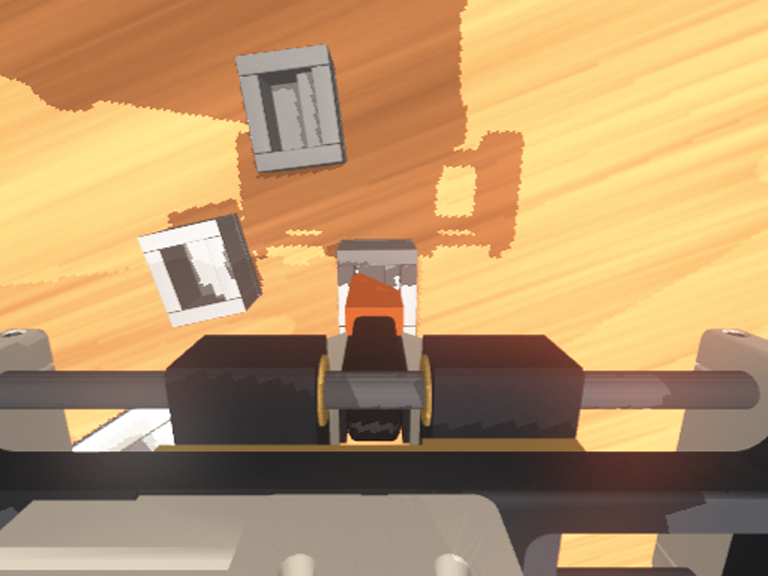

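```bash
python3 -m inch '[[[1,3.5,2.2,8,0],[1,0,0,4,0]]]' 60 >/dev/null; python3 plan2.py .4293 .3259 .082
```

```text
clk 49.5 F [-0.  -0.2 -0.8] yaw 160.17 tilt [ 0.039  -0.0085] p [430.7 326.2 116.8] 
 total tool [ 2.6 -0.9 34.7] n 1 each [ 2.6 -0.9 34.7]
```

```bash
python3 -m inch '[[[1,2,-0.8,10,0],[1,0,0,6,0]]]' 30 >/dev/null; python3 plan2.py .4293 .3259 .082
```

```text
clk 49.7 F [-0.7  1.1 -1.2] yaw 160.13 tilt [ 0.0412 -0.008 ] p [430.3 326.  100.2] 
 total tool [ 1.7 -0.5 18.1] n 1 each [ 1.7 -0.5 18.1]
```

Entering the pocket with no force. Continuing down.

```bash
python3 -m inch '[[[1,1,-0.5,10,0],[1,0.5,0,5,0]]]' 30 >/dev/null; python3 plan2.py .4293 .3259 .082
```

```text
clk 49.9 F [ 2.1 -1.3  1.2] yaw 160.11 tilt [ 0.042  -0.0084] p [429.9 325.5  83.7] 
 total tool [0.8 0.1 1.6] n 1 each [0.8 0.1 1.6]
```

```bash
python3 -m inch '[[[1,0,0,2,0]]]' 30 >/dev/null; python3 plan2.py .4293 .3259 .082; python3 -m inch '[[[0,0,0,0,0],[0,0,0,0,0],[0,0,0,0,0],[0,0,0,0,0],[0,0,0,0,0]]]' >/dev/null;  python3 plan2.py .4293 .3259 .082
```

```text
clk 50.0 F [-2.9 -5.8 32.7] yaw 160.11 tilt [ 0.0426 -0.0084] p [430.3 325.7  81.7] 
 total tool [ 1.  -0.2 -0.4] n 1 each [ 1.  -0.2 -0.4]
clk 50.5 F [-0.7 -0.   0.6] yaw 160.18 tilt [ 0.0405 -0.0079] p [428.8 326.5  81.1] 
 total tool [-0.7 -0.4 -0.8] n 1 each [-0.7 -0.4 -0.8]
```

```bash
python3 -m inch '[[[0,0,0,-20,0],[0,0,0,-46,0],[0,0,0,-46,0],[0,0,0,-20,0],[0,0,0,0,0]]]'; python3 snap.py w16; python3 snap.py t16 top;python3 snap.py s16 scene
```

```text
clock: 51.0
position: [0.422, 0.3271, 0.2165]
ee_rot: [0.532, 3.058, -0.005]
force: [0.1, 0.8, 0.6]
width: 0.989
```

View pics/w16.png

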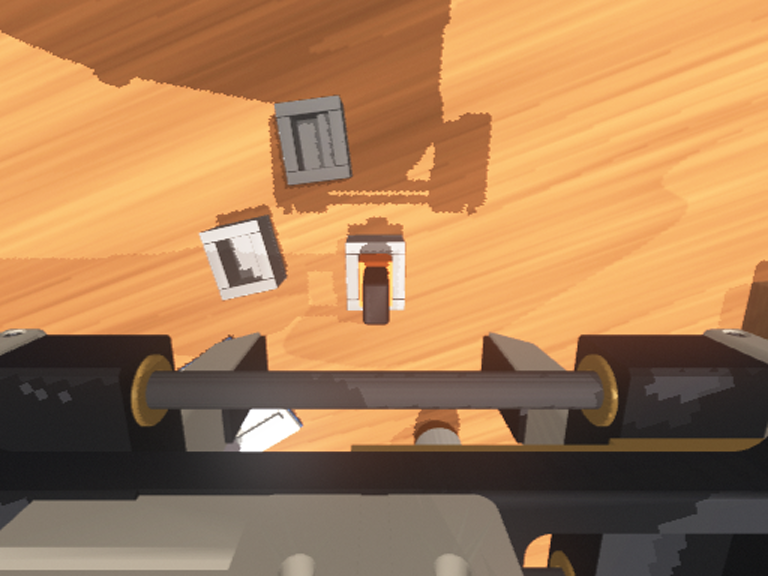

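View pics/t16.png

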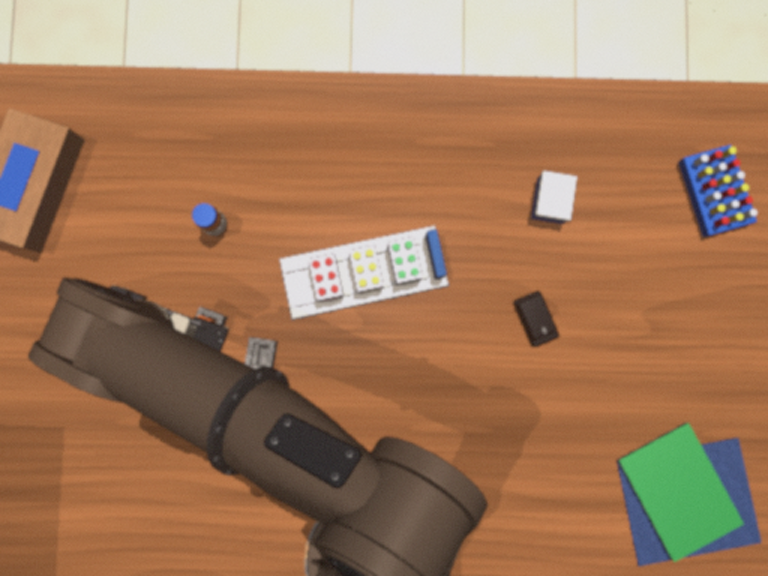

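```bash
python3 - <<'E'
from rl import *
for nm in ("t16","top0"):
    d=dict(np.load(nm+".npz"));f=d["frame"];h=cv2.cvtColor(f,cv2.COLOR_BGR2HSV).astype(int);C={}
    for n,lo,hi in (("A",45,85),("B",20,34),("C",-8,8)):
        H=h[...,0];H=np.where(H>170,H-180,H)
        w=((H>=lo)&(H<=hi)&(h[...,1]>80))*1.0;w[:140]=0;w[225:]=0;w[:,:185]=0;w[:,300:]=0
        w*=h[...,1]-80
        v,u=np.mgrid[:384,:512];p=rail(d,((w*u).sum()/w.sum(),(w*v).sum()/w.sum()),.073);C[n]=p[1]
    print(nm,C,"pitches",C["B"]-C["A"],C["C"]-C["B"])
d=dict(np.load("w16.npz"));T=d["Twt"]
q=proj(d,[[.432,.3252,.12],[.432,.3252,.07],[.432,.3252,.04]],T)*1.5;print(q.round(0).tolist())
d=dict(np.load("t16.npz"));f=d["frame"][145:220,180:305];cv2.imwrite("pics/t16c.png",cv2.resize(f,None,fx=6,fy=6,interpolation=cv2.INTER_CUBIC))
d=dict(np.load("w16.npz"));f=d["frame"][145:220,220:285];cv2.imwrite("pics/w16c.png",cv2.resize(f,None,fx=8,fy=8,interpolation=cv2.INTER_CUBIC))
E
```

```text
t16 {'A': np.float64(-177.6), 'B': np.float64(-102.4), 'C': np.float64(-32.4)} pitches 75.19999999999999 70.0
top0 {'A': np.float64(-187.2), 'B': np.float64(-110.1), 'C': np.float64(-41.2)} pitches 77.1 68.89999999999999
[[376.0, 306.0], [375.0, 286.0], [375.0, 276.0]]
```

View pics/t16c.png

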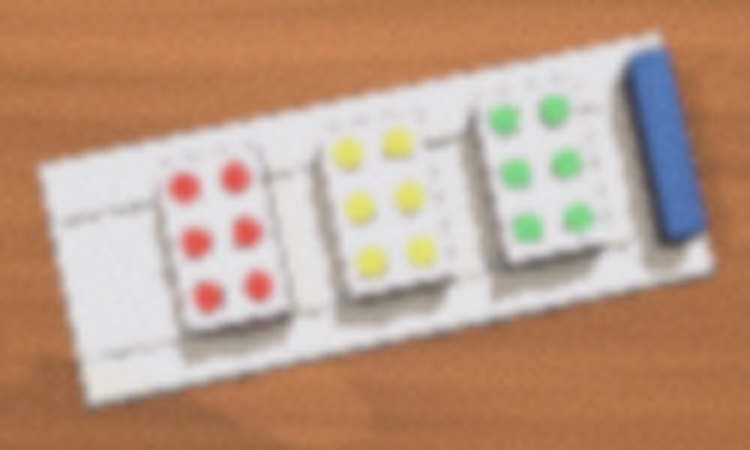

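View pics/w16c.png

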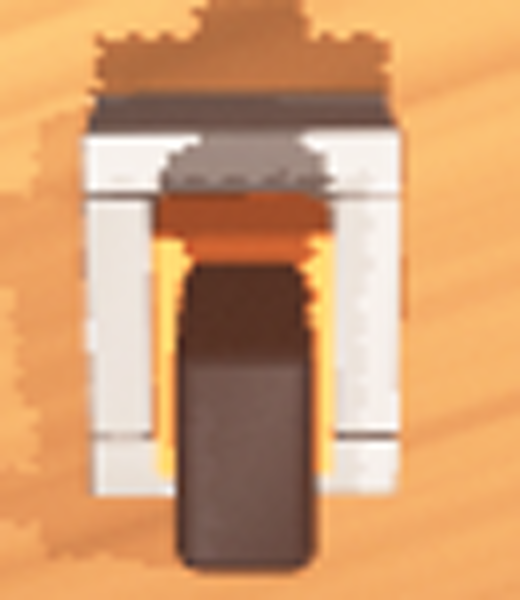

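```bash
python3 - <<'E'
from rl import *
d=dict(np.load("t16.npz"));f=d["frame"].astype(float)
c0=lambda u,v:(180+(u-2.5)/6,145+(v-2.5)/6)
# colour-weighted refine around each cap
sat=f.max(2)-f.min(2)
for n,L in dict(A=[(504,119),(554,110),(527,228),(578,217),(515,173),(566,163)],B=[(348,153),(398,143),(371,263),(422,251),(360,208),(410,196)],C=[(184,188),(235,178),(208,297),(259,287),(196,243),(246,233)]).items():
    o=[]
    for q in L:
        u,v=c0(*q);iu,iv=int(round(u)),int(round(v));S=np.clip(sat[iv-3:iv+4,iu-3:iu+4]-35,0,None);V,U=np.mgrid[iv-3:iv+4,iu-3:iu+4]
        o.append(rail(d,((S*U).sum()/S.sum(),(S*V).sum()/S.sum()),.073))
    print(n,np.mean(o,0).round(2))
E
```

```text
A [ 537.23 -177.37]
B [ 537.02 -102.83]
C [537.22 -25.63]
```

```bash
cat > tc.py <<'E'
import sys
from rl import *
def run(nm,v0,D):
    d=dict(np.load(nm+".npz"));f=d["frame"].astype(float);sat=f.max(2)-f.min(2);r={}
    for n,L in D.items():
        o=[]
        for q in L:
            u,v=180+(q[0]-2.5)/6,v0+(q[1]-2.5)/6
            for k in range(4):
                iu,iv=int(round(u)),int(round(v));V,U=np.mgrid[iv-4:iv+5,iu-4:iu+5];W=np.exp(-((U-u)**2+(V-v)**2)/8);S=W*np.clip(sat[iv-4:iv+5,iu-4:iu+5]-35,0,None)
                u,v=(S*U).sum()/S.sum(),(S*V).sum()/S.sum()
            o.append(rail(d,(u,v),.073))
        r[n]=np.mean(o,0)[1];print(nm,n,np.mean(o,0).round(2),np.std([x[1] for x in o]).round(2))
    print("gaps",r["B"]-r["A"]-50,r["C"]-r["B"]-50)
run("t16",145,dict(A=[(504,119),(554,110),(527,228),(578,217),(515,173),(566,163)],B=[(348,153),(398,143),(371,263),(422,251),(360,208),(410,196)],C=[(184,188),(235,178),(208,297),(259,287),(196,243),(246,233)]))
run("top0",140,dict(A=[(525,145),(575,134),(549,253),(600,242),(538,199),(589,188)],B=[(362,179),(413,168),(386,290),(437,277),(375,234),(425,223)],C=[(202,215),(252,203),(224,324),(275,313),(213,269),(264,258)]))
E
python3 tc.py
```

```text
t16 A [ 537.22 -177.37] 12.03
t16 B [ 536.98 -102.8 ] 11.83
t16 C [537.23 -25.63] 11.97
gaps 24.566666666666663 27.16666666666667
top0 A [ 537.2  -187.63] 11.93
top0 B [ 537.07 -109.95] 11.85
top0 C [537.18 -33.62] 11.98
gaps 27.683333333333337 26.333333333333314
```

```bash
python3 plan2.py .4315 .3254 .135
```

```text
clk 51.15 F [-0.   1.7 -0.5] yaw 160.26 tilt [ 0.0325 -0.013 ] p [421.1 325.3 212.8] 
 total tool [-7.   3.7 78.1] n 2 each [-3.5  1.8 39.1]
```

```bash
python3 -m inch '[[[0.3,-4,2,38,0],[0.4,-3,1,36,0],[0.5,0,0,26,0],[0.5,0,0,22,0],[0.6,0,0,0,0]]]' 60 >/dev/null; python3 plan2.py .4315 .3254 .082; python3 s1.py
```

```text
clk 51.65 F [-0.7 -0.3 -0.1] yaw 160.31 tilt [ 0.025 -0.019] p [430.3 320.7  80.1] 
 total tool [ 0.4  4.9 -1.9] n 1 each [ 0.4  4.9 -1.9]
51.65 [430.3 320.7  80.1] 160.31 [ 0.025 -0.019] j [-0.1636  0.6151 -0.8466  1.9084  0.6282  0.8999 -0.1062] e [ -0.8 -60.  -13.6 -22.7   0.6  -0.8  -0.5]
```

```bash
python3 -m inch '[[[1,0,4.5,-1,0],[1,0,0,0,0],[1,0,0,0,0],[1,0,0,0,0],[1,0,0,0,0]]]' 60 ; python3 plan2.py .4315 .3254 .082
```

```text
clock: 52.15
position: [0.4317, 0.3261, 0.0829]
ee_rot: [0.531, 3.068, -0.021]
force: [-1.5, -1.4, -0.8]
width: 0.193
clk 52.15 F [-1.5 -1.4 -0.8] yaw 160.36 tilt [ 0.025  -0.0182] p [431.7 326.1  82.9] 
 total tool [-0.  -0.8  0.9] n 1 each [-0.  -0.8  0.9]
```

```bash
python3 -m inch '[[[1,-1,-1,-42,0],[1,-1,-1,-44,0]]]' 60 >/dev/null ; python3 plan.py .5556 -.0095 .175 193.5
```

```text
pose [0.4298 0.3244 0.1672] yaw 160.41 F [ 0.8  1.1 -1.1] w 0.195 clk 52.35 tilt [ 0.02   -0.0193] rows 8
[[-28.8, -34.1, -1.0, -4.14], [-26.3, -36.0, -1.0, -4.14], [-23.6, -37.8, -1.0, -4.14], [-20.8, -39.4, -1.0, -4.14], [-17.9, -40.8, -1.0, -4.14], [-14.9, -42.0, -1.0, -4.14], [-11.9, -43.0, -1.0, -4.14], [-8.7, -43.7, -1.0, -4.14]]
```

```bash
python3 -m inch '[[[1,-29,-34,-1,-4.1],[1,-26,-36,0,-4.1],[1,-24,-38,0,-4.1],[1,-21,-39,0,-4.1],[1,-18,-41,0,-4.1],[1,-15,-42,0,-4.1],[1,-12,-43,0,-4.1],[1,-4,-24,0,-3],[1,0,0,0,0]]]' 60 >/dev/null ; python3 pr.py 538,-138.8,152
```

```text
clk 53.25 rail 543.1 -128.4 z 186.8 yawerr 0.05 tilt rail x,y 0.0329 -0.0207 Frail -0.0 -0.0 -0.9 w 0.196
-> 538,-138.8,152 [ 6.3 -9.7 34.8]
```

```bash
python3 -m inch '[[[1,3,-43,5,0],[1,2,-37,14,0],[1,0,0,22,0],[1,0,0,16,0]]]' 60 >/dev/null ; python3 pr.py 538,-213,125
```

```text
clk 53.65 rail 542.2 -210.8 z 133.5 yawerr -0.05 tilt rail x,y 0.0398 -0.0219 Frail 0.4 1.2 -0.8 w 0.191
-> 538,-213,125 [ 4.5 -2.   8.4]
```

```bash
python3 -m inch '[[[1,2,-6,8,0],[1,0,-9,0,0],[1,0,-9,0,0]]]' 60 >/dev/null ; python3 pr.py 538,-213,125
```

```text
clk 53.95 rail 540.7 -216.0 z 124.3 yawerr 0.72 tilt rail x,y 0.0394 0.0017 Frail -2.4 20.2 0.5 w 0.196
-> 538,-213,125 [ 2.7  3.  -0.8]
```

```bash
python3 -m inch '[[[1,0,4,-46,0.6],[1,0,40,0,0],[1,0,32,0,0],[1,0,0,14,0]]]' 60 >/dev/null ; python3 pr.py 538,-138.9,150
```

```text
clk 54.35 rail 540.4 -130.7 z 160.0 yawerr 0.46 tilt rail x,y 0.0428 0.0079 Frail 0.8 -0.4 -0.7 w 0.191
-> 538,-138.9,150 [ 2.9 -8.2  9.8]
```

```bash
python3 -m inch '[[[1,2,-8,6,0.4],[1,0,0,0,0]]]' 60 >/dev/null ; python3 pr.py 538,-139.1,125
```

```text
clk 54.55 rail 537.9 -137.9 z 152.7 yawerr 0.27 tilt rail x,y 0.041 0.0069 Frail -0.4 0.1 -0.9 w 0.194
-> 538,-139.1,125 [ 1.  -1.4 27.6]
```

```bash
python3 -m inch '[[[1,1,-1.3,18,0],[1,0,0,9,0]]]' 60 >/dev/null ; python3 pr.py 538,-139.1,100;python3 -m inch '[[[1,1,0,12,0],[1,1,0,10,0]]]' 60 >/dev/null ; python3 pr.py 538,-139.1,87
```

```text
clk 54.75 rail 538.9 -140.0 z 126.2 yawerr 0.16 tilt rail x,y 0.043 0.007 Frail 0.5 1.6 0.5 w 0.196
-> 538,-139.1,100 [ 2.   0.8 26.1]
clk 54.95 rail 539.2 -140.2 z 104.0 yawerr 0.08 tilt rail x,y 0.0456 0.0076 Frail -0.9 0.2 6.7 w 0.192
-> 538,-139.1,87 [ 2.  1. 17.]
```

```bash
python3 -m inch '[[[1,1,0.8,8,0],[1,1,0.3,6,0],[1,0,0,3,0]]]' 60 >/dev/null ; python3 pr.py 538,-139.1,87; python3 snap.py w20; python3 caps.py w20
```

```text
clk 55.25 rail 539.9 -140.1 z 86.9 yawerr -0.02 tilt rail x,y 0.0488 0.0065 Frail -9.6 2.1 38.9 w 0.193
-> 538,-139.1,87 [ 1.9  1.  -0.2]
A 351 (np.int32(22), np.int32(21)) [ 510.3 -189.7]
A 340 (np.int32(21), np.int32(21)) [ 510.3 -166.1]
B 385 (np.int32(23), np.int32(22)) [ 510.1 -114.1]
B 386 (np.int32(22), np.int32(22)) [510.1 -90.4]
C 381 (np.int32(23), np.int32(22)) [510.2 -38.4]
C 359 (np.int32(23), np.int32(21)) [536.  -38.6]
C 252 (np.int32(22), np.int32(18)) [536.4 -14.9]
```

```bash
python3 -m inch '[[[1,0,0.3,-8,0],[1,0,0.2,-14,0],[1,0,1,-14,0],[1,0,2,-30,0],[1,0,3,-30,0]]]' 60 >/dev/null ; python3 plan.py .430 .322 .172 160.6; python3 snap.py w21; python3 caps.py w21
```

```text
pose [ 0.5493 -0.0078  0.1845] yaw -166.6 F [-0.3  0.7  0.2] w 0.189 clk 55.8 tilt [0.0384 0.0159] rows 8
[[4.9, 43.6, 1.6, 4.1], [8.0, 43.1, 1.6, 4.1], [11.1, 42.4, 1.6, 4.1], [14.1, 41.5, 1.6, 4.1], [17.0, 40.4, 1.6, 4.1], [19.9, 39.1, 1.6, 4.1], [22.6, 37.5, 1.6, 4.1], [25.3, 35.8, 1.6, 4.1]]
A 62 (np.int32(13), np.int32(11)) [ 562.  -189.4]
B 161 (np.int32(15), np.int32(14)) [ 510.  -114.1]
B 164 (np.int32(15), np.int32(14)) [510.1 -89.9]
B 118 (np.int32(13), np.int32(14)) [ 536.2 -113.5]
B 143 (np.int32(14), np.int32(13)) [535.8 -90.2]
B 136 (np.int32(14), np.int32(13)) [562.4 -90.1]
C 161 (np.int32(15), np.int32(14)) [510.2 -38.5]
C 152 (np.int32(15), np.int32(14)) [510.2 -14.2]
C 89 (np.int32(19), np.int32(17)) [ 532.4 -142.5]
C 147 (np.int32(14), np.int32(13)) [535.9 -38.4]
C 147 (np.int32(14), np.int32(13)) [536.  -14.5]
C 190 (np.int32(26), np.int32(26)) [ 553.7 -141.1]
C 140 (np.int32(14), np.int32(14)) [562.  -37.9]
C 139 (np.int32(14), np.int32(13)) [562.6 -14.3]
```

```bash
python3 -m inch '[[[1,5,44,2,4.1],[1,8,43,2,4.1],[1,11,43,2,4.1],[1,14,42,2,4.1],[1,17,41,2,4.1],[1,20,40,2,4.1],[1,22,38,2,4.1],[1,10,20,2,3],[1,0,0,0,0]]]' 60 >/dev/null ; python3 plan.py .4295 .3252 .13 160.4
```

```text
pose [0.4486 0.3192 0.1847] yaw 159.83 F [-0.  -0.5 -1.3] w 0.196 clk 56.75 tilt [0.0601 0.0202] rows 2
[[10.0, -0.5, 27.3, -0.28], [10.0, -0.4, 27.3, -0.28]]
```

```bash
python3 -m inch '[[[1,20,-3,18,-0.5],[1,2,0,22,0],[1,0,0,6,0]]]' 60 >/dev/null ; python3 snap.py w22; python3 plan2.py .4275 .3237 .115
```

```text
clk 57.1 F [-0.   0.5 -1.4] yaw 160.48 tilt [0.0646 0.0225] p [430.6 325.8 140. ] 
 total tool [ 3.5 -4.1 24.7] n 1 each [ 3.5 -4.1 24.7]
```

View pics/w22.png

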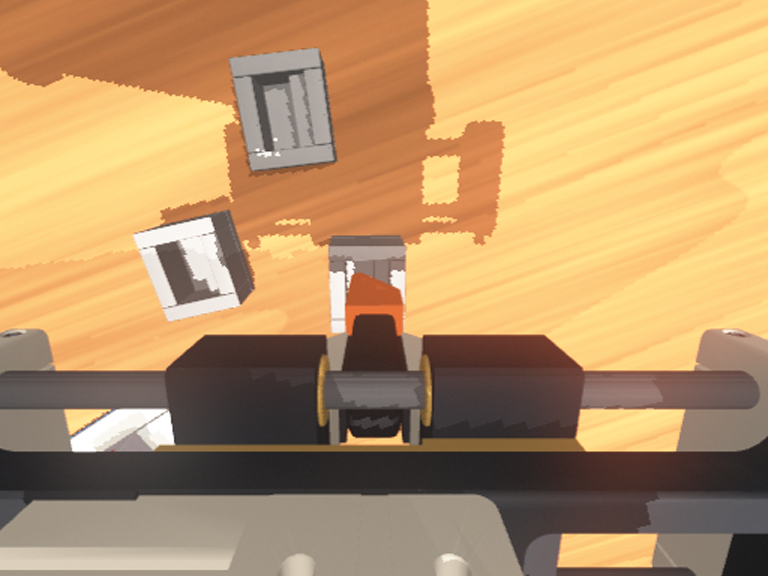

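```bash
python3 -m inch '[[[1,3.5,-4.2,10,0],[1,0,0,6,0]]]' 60 >/dev/null ; python3 plan2.py .4273 .3236 .09
```

```text
clk 57.3 F [ 1.1 -0.1 -1.2] yaw 160.38 tilt [0.0667 0.0233] p [428.3 322.7 124.6] 
 total tool [ 3.1 -1.  34.5] n 1 each [ 3.1 -1.  34.5]
```

```bash
python3 -m inch '[[[1,2,-0.3,11,0],[1,1,-0.3,9,0]]]' 40 >/dev/null ; python3 plan2.py .4277 .3238 .083
```

```text
clk 57.5 F [ 0.9 -0.7 -0.3] yaw 160.25 tilt [0.0695 0.0241] p [428.4 323.3 104.3] 
 total tool [ 2.1 -0.7 21.2] n 1 each [ 2.1 -0.7 21.2]
```

```bash
python3 -m inch '[[[1,1,-0.3,10,0],[1,1,-0.3,7,0]]]' 20 >/dev/null ; python3 plan2.py .4285 .3242 .083
```

```text
clk 57.7 F [ 3.4 -0.6  1.1] yaw 160.18 tilt [0.0708 0.0238] p [428.7 323.4  85.7] 
 total tool [0.7 0.6 2.7] n 1 each [0.7 0.6 2.7]
```

```bash
python3 -m inch '[[[1,0.5,0,2.5,0],[0,0,0,0,0],[0,0,0,0,0],[0,0,0,0,0],[0,0,0,0,0]]]' 20 ; python3 plan2.py .4285 .3242 .083
```

```text
clock: 58.2
position: [0.4278, 0.3249, 0.0825]
ee_rot: [0.526, 3.031, 0.056]
force: [0.4, 0.4, 0.4]
width: 0.494
clk 58.2 F [0.4 0.4 0.4] yaw 160.25 tilt [0.0701 0.0245] p [427.8 324.9  82.5] 
 total tool [-0.9 -0.4 -0.5] n 1 each [-0.9 -0.4 -0.5]
```

```bash
python3 -m inch '[[[0,0,0,-16,0],[0,0,0,-40,0],[0,0,0,-46,0],[0,0,0,-30,0],[0,0,0,0,0]]]'; python3 snap.py w23; python3 snap.py t23 top; sed -i 's/run("top0".*//; s/"t16",145/"t23",145/' tc.py; python3 tc.py
```

```text
clock: 58.7
position: [0.4155, 0.3223, 0.222]
ee_rot: [0.52, 3.036, 0.055]
force: [-0.1, 0.5, -0.5]
width: 0.928
t23 A [ 537.27 -177.78] 11.98
t23 B [ 537.03 -101.77] 12.07
t23 C [537.23 -25.63] 11.97
gaps 26.016666666666637 26.133333333333326
```

View pics/w23.png

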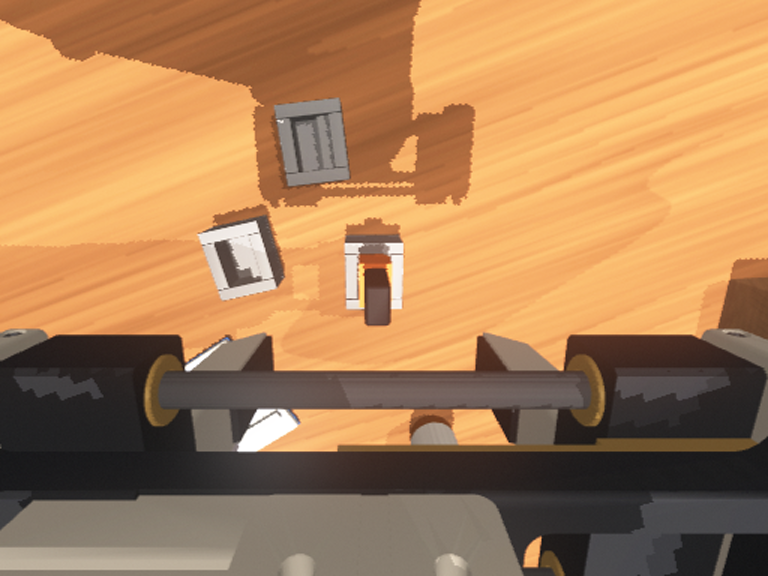

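View pics/t23.png

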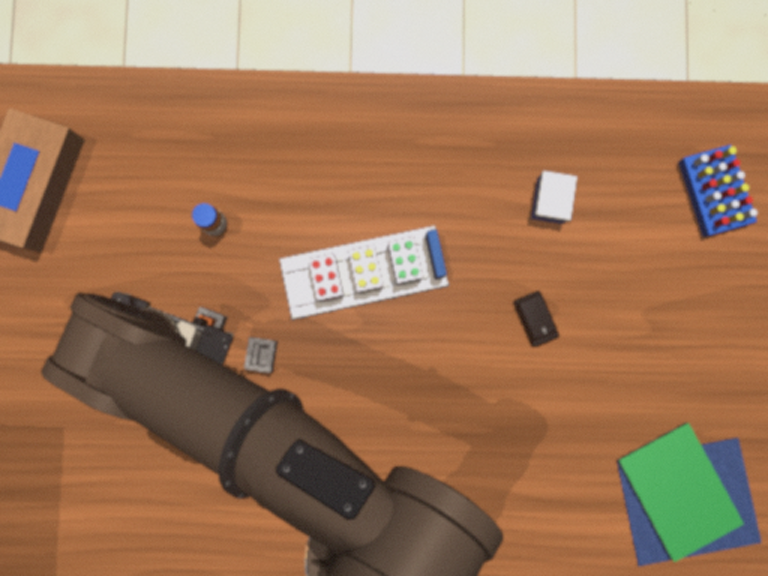

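```bash
python3 -c "
from cell import workorder,arm
print(arm.observe()['clock']); print(workorder.sign_off())"
```

```text
58.8
the job is handed in; nothing more can be done
None
```

The three gaps are set and the gauge is back upright in its own stand, the same way round. I handed the job in at 58.8 s with the gripper open and clear. By the top camera the green–yellow gap is 26.0 mm and the yellow–red gap is 26.1 mm. The gap at the stop comes out near 26 mm, between 25.3 and 26.2 mm depending on the view and edge used. I trust these to about half a millimetre.

It was not a clean single pass:

- **Gap 1, pressed twice:** The gauge went in about 2° off upright and opened the gap to about 28 mm. I pushed the green carrier back with the gauge, then pressed again with the gauge upright.
- **Gap 2, pressed twice:** After gaps 2 and 3 were pressed and the gauge returned, a check showed about 24.6 mm and 27.2 mm. The yellow carrier had most likely been dragged about 1.3 mm while the gauge was lifted out. I took the gauge out again and re-pressed gap 2.
- **Gap 3, not pressed again:** Re-pressing gap 2 brought gap 3 back to about 26 mm. The last press was therefore gap 2, so the order was not strictly one, two, three.
- **Stop contact:** I pushed the gauge against the stop to straighten the tool, which had slowly drifted out of upright. Correcting that drift also used up over half of the time.

The highest forces I read were about 73 N down on the bed and 20 N sideways against the stop. I read force only at the end of moves, so brief peaks could have been higher. I never went near the mouse, bottle or tip box, and the last top view shows nothing moved there.

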